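# Take the T-shaped dresser out of the grinder's guard

## Robot

A 6-joint arm with a two-finger parallel gripper is mounted at the origin on the work surface. World frame = base frame: x ahead of the robot, y to its left, z up, the work surface at z = 0. Lengths are in m, angles in degrees, forces in N, time in s.
With the tool pointing down it reaches from about 0.3 to 1 m from the base axis. Payload 5.1 kg.
Tool frame: the origin (TCP) lies midway between the tips of the shut fingers; the grasp point (between the pads) lies manip.grasp_offset behind it (manip.grasp_offset is the distance from the TCP to the grasp point, in m); z points along the fingers, y is the direction in which the jaws open and shut (so a half turn about z gives the same grasp; the last joint's range is limited). The gripper opens to 95 mm and grips with 3 to 60 N. Pads are 20 mm wide; open, the fingers measure 119 mm over their backs; the gripper's body (75 mm by 180 mm) begins 59 mm behind the grasp point.
Start: joints at [-4.733, 7.093, 94.555, -0, 78.352, -4.733], TCP at [0.65, -0, 0.215] pointing down, gripper open.
Joint ranges: [-149.61, 149.61], [-58.7, 133.49], [1.44, 155.28], [-77.14, 257.14], [18.33, 153.61], [-166.67, 166.67]. Speed limits (degrees/s): [147.25, 147.25, 180, 180, 180, 180].

## Interface

Orientations are given as [roll, pitch, yaw] about the fixed x, y, z axes, in that order (R = Rz(yaw) Ry(pitch) Rx(roll)).
In Python, from workcell import manip gives the robot as it stands. The module is installed in compiled form; this text tells all that it offers.
- The arm moves only by the shell command python3 -m jog 'ROWS' [OPENING] [FORCE]. ROWS is JSON, one flat list of numbers, 4 for each row, row after row: the shift along the world's x, y, z as a fraction of full scale, then the turn about the world's z as a fraction of full scale. In form: [tx, ty, tz, yaw, tx, ty, tz, yaw, ...]. A call has 1 to 20 rows; each row shifts and turns the pose as measured when the row begins; what a row does not reach is not made up. Full scale, the value 1, is 20 mm for a shift and 0.12 rad for a turn. A row lasts 1/12 s, in which the tool goes at most 41.7 mm and 7.16 degrees, less where a joint would pass 70% of its speed; a pose out of reach is approached as far as the arm can. A call with a number of a shift or a turn outside -1 to 1 is refused whole. A call with a gripper value outside its range is refused whole. OPENING is the opening, from 0 (shut) to 1 (fully open), set as the call begins (- or left out, the last holds). The fingers move at their own pace and stop on an object; FORCE is the grip in N (left out, the last holds). Time passes only in rows, so rows that do not move let the fingers close. It gives the time, the measured TCP pose, the force and the opening at its end, in the units of the state.
- manip.get_obs(): the state, without advancing time (a new reading comes with each control period).
- manip.grab_frame(name): name is "scene" or "side" or "wrist"; returns a dict with "frame" (384x512x3 uint8, red, green, blue), "fx", "fy", "cx", "cy" (pixels), "origin" and "attitude" of the camera in the world. Camera axes: x right, y up, looking along -z (the intrinsics and any distortion apply to the point x, -y, -z); pixel columns grow to the right and rows downward; lengths in m; the calibration is good to about 2 mm. A picture is of the moment at which its call begins. There is no depth.
- manip.close_job(): hands the job in, once; it reports no verdict.
Trained networks look in a picture, given as the dict that the camera call returned (one of the last four; its "shot" number tells which), for a name from the list of things; names that differ only in an ending like _2 or _b are one class to them, and where a whole thing is asked for, a point or a joint stands for the part that bears it (a point fixed in the world has none). Each returns a list of dicts, best first, with "conf" (0 to 1); they miss things now and then, are a little off and sometimes report something else, mostly with a low value. They report only what shows in the picture. A call takes as long as a camera call.
- manip.spot_in(picture, label): "box" ([centre column, centre row, width, height] in pixels, round what is visible of it).
The state is a dict: "clock": time; "joint_positions": joint angles; "joint_velocities": joint speeds; "joint_efforts": joint torques, N m; "tool_pos": TCP position; "tcp_rot": TCP orientation; "ft_force": force on the tool from outside, world axes, zero at the start; "torque": the same for the moment, N m; "width": finger opening in m.
Only numpy, scipy, OpenCV 4.12 (cv2) and the standard library are available. Lean on these libraries where they do the work, as an engineer would, in place of code of your own. Each camera call takes 0.05 s, during which the arm holds its last target.

## Task

Take the wheel dresser (the T-shaped tool with the flat wooden handle) out of the grinder's sloping guard: its wide head is caught under the guard, so turn it until the head lines up with the slot and draw it out. Then lower it, head first, into the open steel caddy, let go only once the head is down near the caddy's floor, and leave it standing there; leave the bowl, the spare wheel, the stone and the wrench where they are.

Things in the scene. Friction and masses are not known exactly. Their poses are not given: they have to be found in the camera images.
- dresser: T-shaped wheel dresser, 170 mm long, 0.24 kg. Origin: centre of its head's underside; z up the stem, x along the head, y through its thickness. Steel head 64 (x) x 14 (y) x 16 mm; round stem, 12 mm dia, z 16-88; wooden handle 40 (x) x 14 (y), z 88-170. Starts square to the panel, head below it, stem on the slot's lower edge; its x is about 20 deg from panel x, turned towards panel y.
- dresser_handle (a point): point on the dresser's axis inside the wooden handle, 145 mm from the underside of the head (25 mm below the handle's end): a good place to grip across the 14 mm thickness
- panel: flat steel guard panel of the grinder, fixed, 150 (x) x 190 (y) mm, 4 mm thick. Origin: slot centre on the outer face, 130 mm above the table. x up the slope (away from the robot), y along the slot, z square out of the panel, 30 deg from vertical, leaning towards the robot. The slot goes right through: 84 mm along y, 30 mm along x.
- cradle (a point): centre of the floor of the shallow cradle in which the head stands under the panel: 64 mm below the outer face and 8.5 mm down the slope from the slot centre. The cradle's 10 mm high walls keep the head from turning until it is lifted clear of them; between them and the panel are 50 mm of free height, where the head can be turned.
- grinder: green bench grinder carrying the panel, fixed; origin on the table below the slot centre, x away from the panel's foot towards the wheel. Wheel and hood: x 90 to 290, y -30 to 30 mm, up to 200 mm high; motor: x 125 to 245, y 15 to 270 mm, 160 mm high. Base plate 12 mm high under all this.
- caddy: open-topped sheet steel box, empty, fixed; origin at the centre of its underside; 170 (x) x 110 (y) x 85 mm (z), walls and floor 4 mm thick
- bowl: white ceramic bowl, 100 mm across, 50 mm high; bystander; origin under its centre
- spare_wheel: grey spare grinding wheel lying flat, 124 mm across, 22 mm thick; bystander; origin under its centre
- stone: piece of white stone, about 90 mm across, 38 mm high; bystander; origin under its centre
- wrench: steel wrench, 170 mm long, lying flat; bystander

How it is judged:
By the outcome, as a careful person would: the job done as asked, in the order asked, and still so for the second after the job is handed in, with the robot touching nothing.
It also fails if it takes over 46 s, if anything falls off the work surface, if the arm or the gripper's body presses on something with over 40 N, if the wrist force passes 120 N, or if a joint passes its speed limit or range.

## Working session

There is one attempt and no reset: what is moved stays moved. The work goes in short steps, Python scripts to look and compute and a shell command to move; the robot and the scene stay as the last step left them, time stands still between calls to the robot, and variables do not carry over. Pictures are saved under pics/ and viewed, and the job is handed in when it is done.

```bash
mkdir -p pics; cat > h.py <<'E'
import numpy as np,cv2
from workcell import manip
from scipy.spatial.transform import Rotation as R
def shot(n,fn):
    p=manip.grab_frame(n); cv2.imwrite('pics/'+fn,cv2.cvtColor(p['frame'],cv2.COLOR_RGB2BGR)); return p
E
python3 - <<'E'
from h import *
o=manip.get_obs(); print(o, manip.grasp_offset)
for n in ['scene','side','wrist']:
    p=shot(n,n+'0.png'); print({k:v for k,v in p.items() if k!='frame'})
    for l in ['dresser','dresser_handle','panel','caddy','grinder','bowl','spare_wheel','stone','wrench']:
        r=manip.spot_in(p,l)[:2]; print(l,[(np.round(q['box']),round(q['conf'],2)) for q in r])
print(manip.get_obs()['clock'])
E
```

```text
{'clock': 0.0, 'joint_positions': array([-4.73404146e+00,  7.13369604e+00,  9.46328456e+01, -6.70661756e-04,
        7.83506706e+01, -4.73456015e+00]), 'joint_velocities': array([ 0.08839718, -0.0144006 ,  0.01084049, -0.03537432, -0.06595101,
       -0.02212117]), 'joint_efforts': array([-6.25927078e-04, -4.17603564e+01, -3.59935069e+01,  7.73367751e-02,
        4.92534391e-02, -1.75303944e-04]), 'tool_pos': array([6.49369554e-01, 3.78389101e-06, 2.13397534e-01]), 'tcp_rot': array([-1.79883133e+02, -9.02032964e-03,  9.00006456e+01]), 'ft_force': array([ 0.3420791 , -0.55211555, -0.62521455]), 'torque': array([ 0.05791396, -0.007422  , -0.00531827]), 'width': 0.09538258221113842} 0.0188
{'fx': 473.9095182753669, 'fy': 473.9095182753669, 'cx': 262.5336409799362, 'cy': 186.0328985831624, 'origin': array([1.04444066, 0.38965397, 1.32683581]), 'attitude': array([ 30.45017951,  -0.27591831, 127.63569527]), 'shot': 1}
dresser [(array([302., 220.,  19.,  50.]), 0.69)]
dresser_handle [(array([305., 221.,  20.,  52.]), 0.75)]
panel [(array([295., 234.,  80.,  54.]), 0.85)]
caddy [(array([194.
[... 851 characters left out ...]
 (array([223., 182.,  37.,  26.]), 0.15)]
{'fx': 276.91276132489054, 'fy': 276.91276132489054, 'cx': 256.19416219489295, 'cy': 190.29547139723388, 'origin': array([0.65017093, 0.07758021, 0.38524015]), 'attitude': array([-1.61139922e+01, -5.76739773e-02,  6.28247787e-03]), 'shot': 3}
dresser [(array([ 65.,  40., 130.,  57.]), 0.73), (array([129.,  83., 158., 162.]), 0.36)]
dresser_handle [(array([ 63.,  42., 126.,  58.]), 0.7)]
panel [(array([128.,  81., 157., 162.]), 0.79)]
caddy [(array([180., 305.,  63.,  31.]), 0.71)]
grinder [(array([254.,  82., 422., 164.]), 0.93)]
bowl [(array([131., 253.,  18.,  21.]), 0.58)]
spare_wheel [(array([269., 255.,  87.,  78.]), 0.9)]
stone []
wrench []
1.5
```

View images.

```bash
python3 -c "
import cv2
for n,(a,b,c,d) in {'scene':(130,100,390,390),'side':(90,100,390,380)}.items():
    im=cv2.imread(f'pics/{n}0.png')[b:d if d<384 else 384,a:c]; s=2; cv2.imwrite(f'pics/{n}0z.png',cv2.resize(im,None,fx=s,fy=s,interpolation=cv2.INTER_CUBIC))"
```

```text
(no output)
```

View pics/wrist0.png

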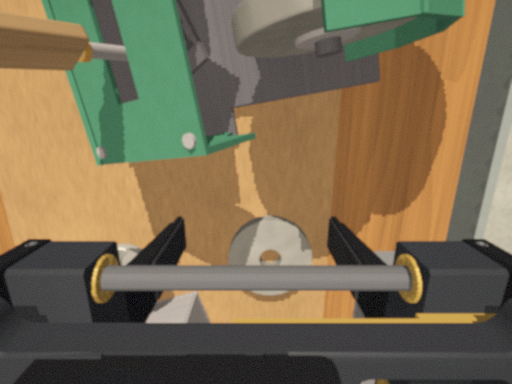

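```bash
sleep 1
```

```text
(no output)
```

View pics/scene0z.png

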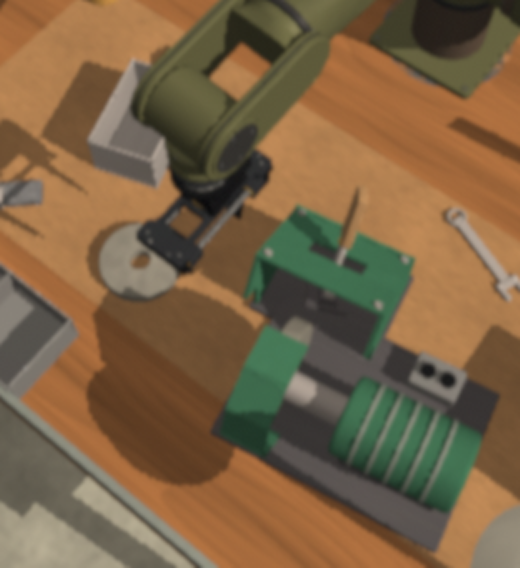

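View pics/side0z.png

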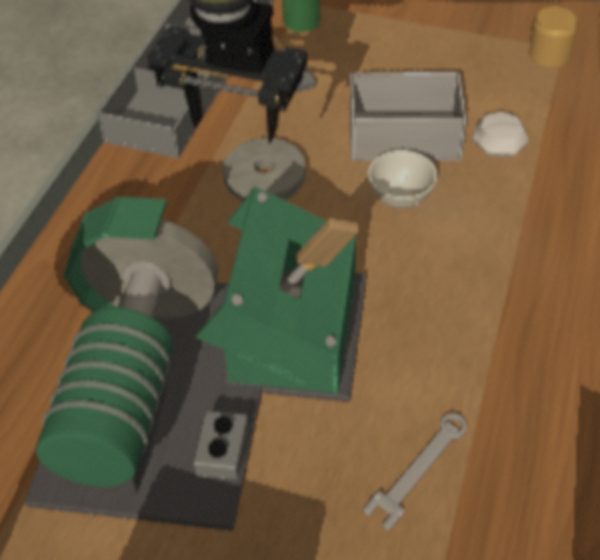

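```bash
python3 -c "
import cv2
for n,(a,b,c,d) in {'scene':(240,180,350,290),'side':(180,180,290,310),'wrist':(0,0,260,190)}.items():
    im=cv2.imread(f'pics/{n}0.png')[b:d,a:c]; s=3 if n=='wrist' else 4.5; s=int(s) if n=='wrist' else 4; cv2.imwrite(f'pics/{n}0p.png',cv2.resize(im,None,fx=s,fy=s,interpolation=cv2.INTER_CUBIC))"
```

```text
(no output)
```

View pics/wrist0p.png

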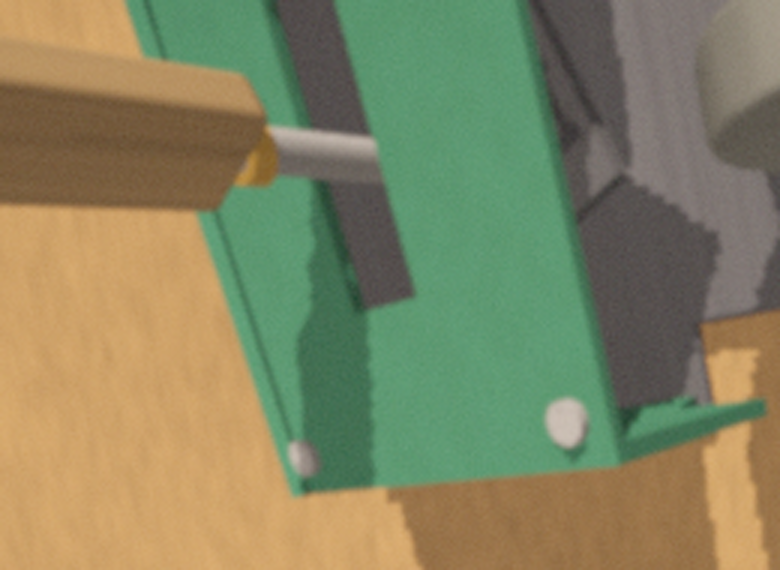

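View pics/scene0p.png

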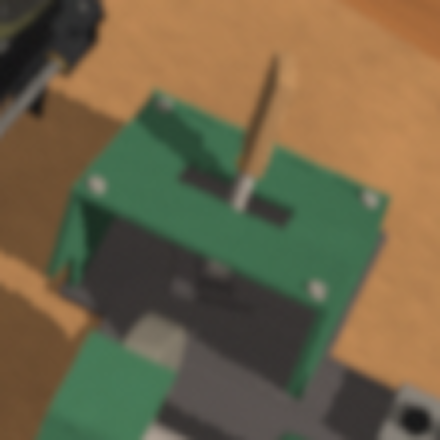

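View pics/side0p.png

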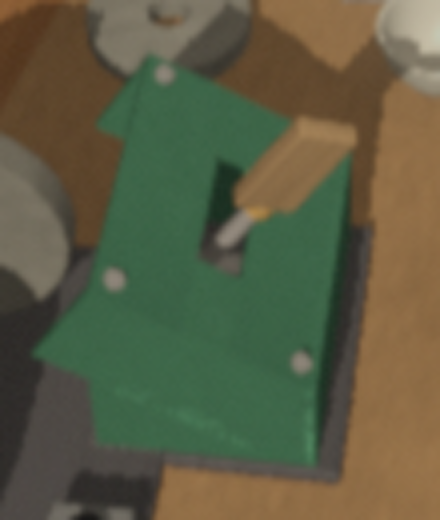

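```bash
cat >> h.py <<'E'
def proj(p,P):
    Rc=R.from_euler('xyz',p['attitude'],degrees=True).as_matrix()
    c=(np.atleast_2d(P)-p['origin'])@Rc
    return np.stack([p['cx']+p['fx']*c[:,0]/-c[:,2], p['cy']-p['fy']*c[:,1]/-c[:,2]],1)
def ray(p,uv):
    Rc=R.from_euler('xyz',p['attitude'],degrees=True).as_matrix()
    return Rc@np.array([(uv[0]-p['cx'])/p['fx'],-(uv[1]-p['cy'])/p['fy'],-1])
def onz(p,uv,z):
    d=ray(p,uv); return p['origin']+d*(z-p['origin'][2])/d[2]
CAM={'scene':dict(fx=473.9095,fy=473.9095,cx=262.5336,cy=186.0329,origin=np.array([1.04444066,.38965397,1.32683581]),attitude=[30.45017951,-.27591831,127.63569527]),
'side':dict(fx=497.64515,fy=497.64515,cx=259.43958,cy=185.89264,origin=np.array([.25119389,.85973016,1.06375858]),attitude=[45.3040789,.0548998717,-163.230922]),
'wrist0':dict(fx=276.91276,fy=276.91276,cx=256.19416,cy=190.29547,origin=np.array([.65017093,.07758021,.38524015]),attitude=[-16.1139922,-.0576739773,.00628247787])}
def panelM(x,y,yaw):
    c,s=np.cos(yaw),np.sin(yaw)
    A=np.array([[c,-s,0],[s,c,0],[0,0,1]])@np.array([[.8660254,0,-.5],[0,1,0],[.5,0,.8660254]])
    return A,np.array([x,y,.13])
E
python3 - <<'E'
from h import *
from scipy.optimize import least_squares
W=lambda l:[np.array(q)/3 for q in l]
S=lambda l:[np.array(q)/4+[240,180] for q in l]
D=lambda l:[np.array(q)/4+[180,180] for q in l]
obs=[('wrist0',(-75,-95),W([(298,493)])[0]),('wrist0',(75,-95),W([(615,465)])[0]),('wrist0',(-15,-42),W([(365,308)])[0]),('wrist0',(15,-42),W([(413,295)])[0]),
('scene',(-75,-95),S([(155,92)])[0]),('scene',(-75,95),S([(388,195)])[0]),('scene',(75,-95),S([(75,192)])[0]),('scene',(75,95),S([(322,308)])[0]),
('scene',(-15,-42),S([(196,166)])[0]),('scene',(15,-42),S([(180,176)])[0]),('scene',(-15,42),S([(294,210)])[0]),('scene',(15,42),S([(280,226)])[0]),
('side',(75,-95),D([(150,55)])[0]),('side',(-75,95),D([(318,395)])[0]),('side',(15,-42),D([(220,160)])[0]),('side',(15,42),D([(203,258)])[0]),('side',(-15,42),D([(243,272)])[0])]
def f(v,full=False):
    A,t=panelM(*v); r=[]
    for c,p,uv in obs:
        P=A@(np.array([p[0],p[1],0])/1000)+t
        r.append(proj(CAM[c],P)[0]-uv)
    return np.array(r).ravel()
for y0 in (0,):
    s=least_squares(f,[.6,.25,y0],loss='soft_l1'); print(s.x,np.degrees(s.x[2]),s.cost)
    for o,e in zip(obs,s.fun.reshape(-1,2)):print(o[0],o[1],e.round(1))
# caddy
c=CAM
for n,uv,z in [('side',(293,158),.04),('scene',(194,163),.04),('side',(291,192),.025),('side',(222,184),.01),('scene',(199,233),.01),('side',(341,166),.02)]: print(n,uv,onz(c[n],uv,z))
E
```

```text
[0.52962867 0.12687895 0.17498748] 10.026044211761437 19.25909620158282
wrist0 (-75, -95) [-0.3 -0. ]
wrist0 (75, -95) [ 0.1 -1.2]
wrist0 (-15, -42) [-5.   1.1]
wrist0 (15, -42) [-0.1 -0.6]
scene (-75, -95) [-0.6 -0.7]
scene (-75, 95) [0.3 0.7]
scene (75, -95) [-1.2 -1.5]
scene (75, 95) [1.3 0.2]
scene (-15, -42) [-2.  -2.3]
scene (15, -42) [-1.9  0.3]
scene (-15, 42) [ 0.5 -0.7]
scene (15, 42) [0.6 0.6]
side (75, -95) [-0.6 -1.8]
side (-75, 95) [-0.4 -2.4]
side (15, -42) [-0.6 -2.7]
side (15, 42) [-1.7 -0.9]
side (-15, 42) [-0.7  0.6]
side (293, 158) [ 0.48647723 -0.27831109  0.04      ]
scene (194, 163) [ 0.50910573 -0.29569845  0.04      ]
side (291, 192) [ 0.45909935 -0.14741669  0.025     ]
side (222, 184) [ 0.67015875 -0.13493681  0.01      ]
scene (199, 233) [ 0.67735295 -0.12959021  0.01      ]
side (341, 166) [ 0.3391654  -0.30702749  0.02      ]
```

```bash
python3 -c "
import cv2
for n,(a,b,c,d) in {'scene':(150,110,250,210),'side':(250,120,380,220)}.items():
    im=cv2.imread(f'pics/{n}0.png')[b:d,a:c]; s=5; cv2.imwrite(f'pics/{n}0c.png',cv2.resize(im,None,fx=s,fy=s,interpolation=cv2.INTER_CUBIC))"
```

```text
(no output)
```

View pics/scene0c.png

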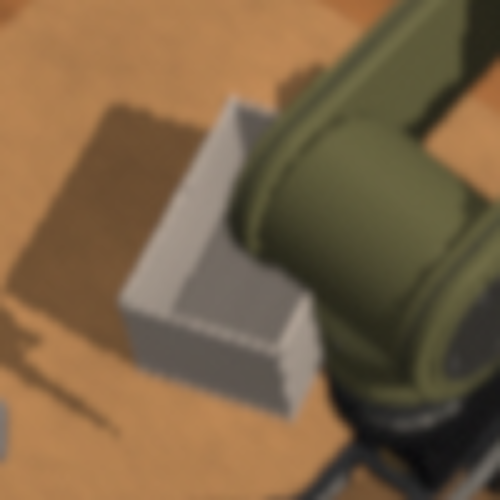

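View pics/side0c.png

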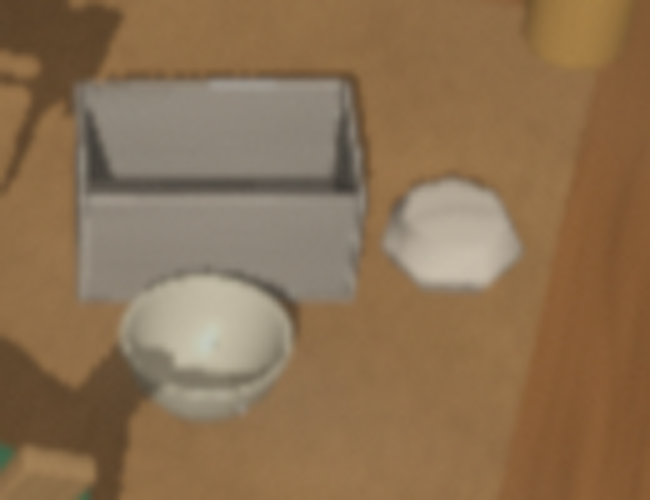

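```bash
python3 - <<'E'
from h import *
for q in [(78,83),(355,77),(365,190),(80,200)]: print(onz(CAM['side'],np.array(q)/5+[250,120],.085).round(4))
for q in [(235,97),(120,300),(280,350)]: print('s',onz(CAM['scene'],np.array(q)/5+[150,110],.085).round(4))
A,t=panelM(.5296,.1269,np.radians(10.03))
a=np.radians(20); dx=A@[np.cos(a),np.sin(a),0]; dy=A@[-np.sin(a),np.cos(a),0]; dz=A[:,2]; o=A@[-.0085,0,-.064]+t
print('head',o,'grip',o+.145*dz,'dx',dx,'dy',dy,'dz',dz)
print('jaw az',np.degrees(np.arctan2(dy[1],dy[0])))
import cv2
for n,f in [('scene','scene0'),('side','side0'),('wrist0','wrist0')]:
    im=cv2.imread(f'pics/{f}.png')
    C=[o+z*dz+sx*.02*dx+sy*.007*dy for z in (.088,.17) for sx in(-1,1) for sy in (-1,1)]
    uv=proj(CAM[n],C); im=cv2.resize(im,None,fx=3,fy=3,interpolation=cv2.INTER_CUBIC)
    for i in range(8):
        for j in range(i):
            if bin(i^j).count('1')==1: cv2.line(im,tuple(np.int32(uv[i]*3+1)),tuple(np.int32(uv[j]*3+1)),(0,0,255),1)
    c=np.int32(uv.mean(0)*3); x0=max(c[0]-200,0);y0=max(c[1]-200,0); cv2.imwrite(f'pics/{n}_ov.png',im[y0:y0+400,x0:x0+400])
import numpy as np
ims=[cv2.copyMakeBorder(i,0,400-i.shape[0],0,400-i.shape[1],0) for i in [cv2.imread(f'pics/{n}_ov.png') for n in ('scene','side','wrist0')]]
cv2.imwrite('pics/ov.png',cv2.resize(np.hstack(ims),(798,266)))
E
```

```text
[ 0.582  -0.3012  0.085 ]
[ 0.4183 -0.3564  0.085 ]
[ 0.391  -0.2538  0.085 ]
[ 0.5503 -0.1967  0.085 ]
s [ 0.4239 -0.3516  0.085 ]
s [ 0.5851 -0.3033  0.085 ]
s [ 0.5517 -0.2012  0.085 ]
head [0.55386222 0.13119118 0.07032437] grip [0.48247026 0.11856431 0.19589806] dx [0.74179263 0.47852704 0.46984631] dy [-0.45533168  0.87374402 -0.17101007] dz [-0.49235835 -0.0870819   0.8660254 ]
jaw az 117.5252406852118
```

View pics/ov.png

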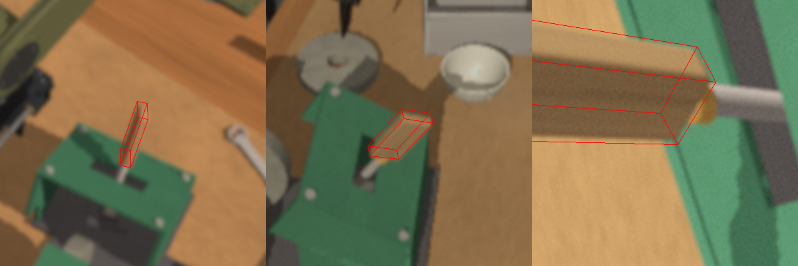

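```bash
python3 -m jog '[0,0,1,0, 0,0,1,0, -0.93,0.66,0,-1, -0.93,0.66,0,-1, -0.93,0.66,0,-1, -0.93,0.66,0,-1, -0.93,0.66,0,-1, -0.93,0.66,0,-1, -0.93,0.66,0,-1, -0.93,0.66,0,-1, -0.93,0.66,0,-1, 0,0,0,0]' 1 10
```

```text
clock: 2.5
tool_pos: [0.4753, 0.1219, 0.2558]
tcp_rot: [-179.9, -0.2, 25.5]
ft_force: [1.2, 0.1, 1.0]
width: 0.0947
```

```bash
python3 -m jog '[0.36,-0.17,0,0.29, 0,0,0,0]' && python3 - <<'E'
from h import *
o=manip.get_obs(); print(o['tool_pos'],o['tcp_rot'],o['ft_force'])
shot('side','side1.png');p=shot('wrist','wrist1.png');print(p['origin'],p['attitude'])
E
```

```text
clock: 2.67
tool_pos: [0.482, 0.1191, 0.2565]
tcp_rot: [-180.0, -0.3, 27.8]
ft_force: [0.5, -0.2, -0.5]
width: 0.0952
[0.48196816 0.11913566 0.25647651] [-179.97472984   -0.30243242   27.81237888] [ 0.48415173 -0.17792192 -0.51571155]
[0.5506244  0.15437419 0.42743416] [-1.57864888e+01  3.14811699e-02 -6.22690479e+01]
```

View pics/wrist1.png

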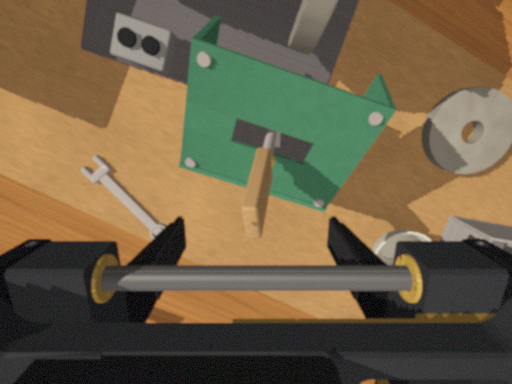

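View pics/side1.png

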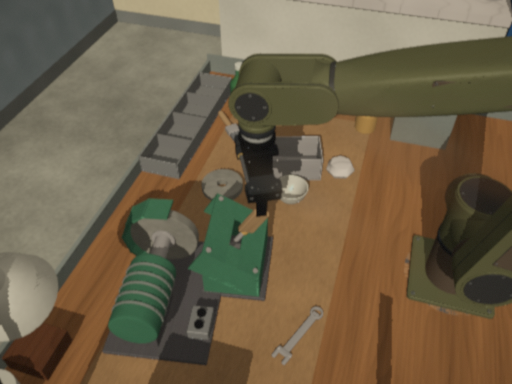

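```bash
cat >> h.py <<'E'
CAM['wrist1']=dict(CAM['wrist0'],origin=np.array([0.5506244,0.15437419,0.42743416]),attitude=[-15.7864888,.0314811699,-62.2690479])
def dboxes():
    B=[((-.032,.032),(-.007,.007),(0,.016)),((-.006,.006),(-.006,.006),(.016,.088)),((-.02,.02),(-.007,.007),(.088,.17))]
    return [np.array([(x,y,z) for x in a for y in b for z in c]) for a,b,c in B]
def over(im,cam,boxes,s=3):
    for C in boxes:
        uv=proj(cam,C)
        for i in range(8):
            for j in range(i):
                if bin(i^j).count('1')==1: cv2.line(im,tuple(np.int32(uv[i]*s+s/2)),tuple(np.int32(uv[j]*s+s/2)),(0,0,255),1)
    return im
def pboxes(A,t):
    return [np.array([(x,y,z) for x in (-a,a) for y in (-b,b) for z in (-.004,0)])@A.T+t for a,b in ((.015,.042),(.075,.095))]
E
python3 - <<'E'
from h import *
A,t=panelM(.5296,.1269,np.radians(10.03))
a=np.radians(20); Q=A@R.from_euler('z',20,degrees=True).as_matrix(); o=A@[-.0085,0,-.064]+t
im=cv2.resize(cv2.imread('pics/wrist1.png'),None,fx=3,fy=3,interpolation=cv2.INTER_CUBIC)
over(im,CAM['wrist1'],pboxes(A,t)+[b@Q.T+o for b in dboxes()[1:]])
cv2.imwrite('pics/ov1.png',im[80:680,480:1260])
E
```

```text
(no output)
```

View pics/ov1.png

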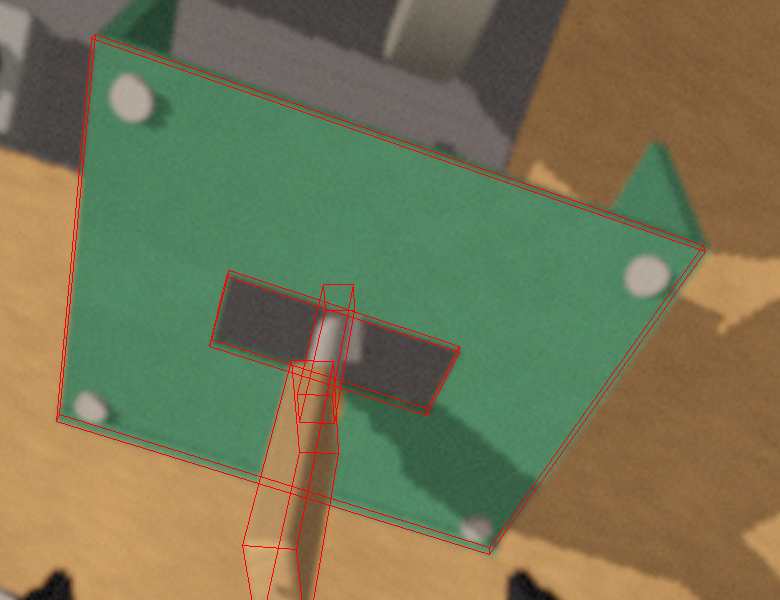

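```bash
python3 -m jog '[0,0,-0.95,0, 0,0,-0.95,0, 0,0,-0.95,0, 0,0,-0.9,0, 0,0,0,0]' 1 8; python3 -m jog '[0,0,0,0, 0,0,0,0, 0,0,0,0, 0,0,0,0, 0,0,0,0, 0,0,0,0]' 0 8
```

```text
clock: 3.18
tool_pos: [0.4842, 0.1178, 0.181]
tcp_rot: [180.0, -0.5, 27.5]
ft_force: [-0.7, 0.1, -0.9]
width: 0.0956
clock: 3.68
tool_pos: [0.4868, 0.1173, 0.1854]
tcp_rot: [179.9, -0.8, 27.4]
ft_force: [0.5, 0.2, 0.0]
width: 0.0604
```

```bash
python3 -m jog '[-0.1,0.02,-0.25,0, -0.05,0,-0.15,0, -0.03,0,-0.05,0, -0.02,0,-0.04,0, -0.02,0,-0.04,0, -0.02,0,-0.04,0, -0.02,0,-0.04,0, -0.02,0,-0.04,0]' 0 8
```

```text
clock: 4.35
tool_pos: [0.4822, 0.1171, 0.1743]
tcp_rot: [179.6, -1.0, 27.5]
ft_force: [-1.1, -1.1, 2.9]
width: 0.0198
```

```bash
python3 -m jog '[0,0,0,0, 0,0,0,0, 0,0,0,0]' 0 8; python3 - <<'E'
from h import *
p=shot('wrist','wrist2.png');print(p['origin'],p['attitude']); shot('side','side2.png')
E
```

```text
clock: 4.6
tool_pos: [0.4827, 0.1163, 0.1746]
tcp_rot: [179.5, -1.0, 27.5]
ft_force: [-0.6, -1.9, 1.4]
width: 0.0194
[0.54904917 0.15164956 0.34648025] [-15.06761028  -0.5478428  -62.54920942]
```

View pics/wrist2.png

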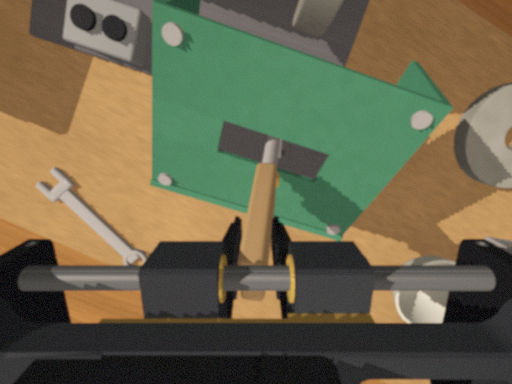

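```bash
python3 -m jog '[-0.12,-0.02,0.22,0, -0.12,-0.02,0.22,0, -0.12,-0.02,0.22,0]' 0 8; python3 - <<'E'
from h import *
p=shot('wrist','wrist3.png');print(p['origin'],p['attitude']); shot('side','side3.png')
E
```

```text
clock: 4.95
tool_pos: [0.475, 0.1147, 0.1854]
tcp_rot: [179.5, -0.9, 27.4]
ft_force: [3.0, -2.5, -2.0]
width: 0.0157
[0.54156904 0.15018807 0.35719277] [-15.12966737  -0.55661252 -62.55599347]
```

View pics/wrist3.png

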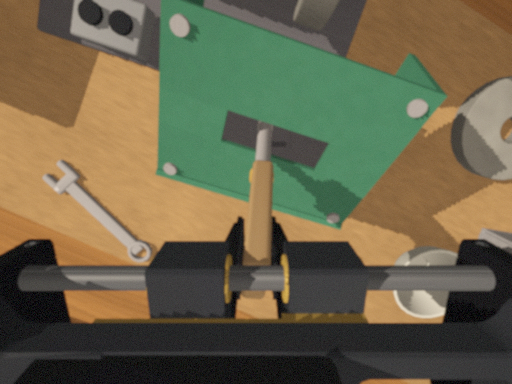

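```bash
python3 -m jog '[-0.05,-0.01,0.25,0, 0,0,0.25,0, 0.05,0,0.2,0, 0,0,0,0]' 0 8; cat > fit.py <<'E'
from h import *
import sys
from scipy.optimize import least_squares
# show model for given (beta, roll about dz/lean), grip pt from TCP, along s
def pose(o,beta,dsgrip=.147,lean=0):
    T=R.from_euler('xyz',o['tcp_rot'],degrees=True).as_matrix()
    jaw=T[:,1]; up=np.array([0,0,1.]); h=np.cross(jaw,up); h/=np.linalg.norm(h) # horizontal perp to jaw
    g=np.array([.985,.174,0])
    if h@g<-1e-9 and abs(h@g)>.3: h=-h; jaw=-jaw
    b=np.radians(beta)
    dz=np.cos(b)*up-np.sin(b)*h; dx=np.cos(b)*h+np.sin(b)*up; dy=np.cross(dz,dx)
    G=o['tool_pos']-T[:,2]*manip.grasp_offset
    return np.stack([dx,dy,dz],1),G-dsgrip*dz
def show(fn,betas,ds=.147,cam='wrist',sc=2,crop=None):
    o=manip.get_obs(); p=shot(cam,fn)
    A,t=panelM(.5296,.1269,np.radians(10.03))
    im=cv2.resize(cv2.imread('pics/'+fn),None,fx=sc,fy=sc,interpolation=cv2.INTER_CUBIC)
    for b in betas:
        Q,q=pose(o,b,ds); over(im,p,[B@Q.T+q for B in dboxes()],sc)
        hd=(dboxes()[0]@Q.T+q-t)@A; print('beta',b,'head px,py,pz range',(hd.min(0)*1e3).round(),(hd.max(0)*1e3).round(),'origin',(q*1e3).round())
        s=np.array([(((q+z*Q[:,2])-t)@A) for z in (.016,.088)]); k=-s[0,2]/(s[1,2]-s[0,2]); print(' stem at slot',((s[0]+k*(s[1]-s[0]))*1e3).round(1))
    over(im,p,pboxes(A,t)[:1],sc)
    if crop: im=im[crop[1]:crop[3],crop[0]:crop[2]]
    cv2.imwrite('pics/o_'+fn,im); print(o['tool_pos'].round(4),o['tcp_rot'].round(1),o['ft_force'].round(1),o['width'].round(4),o['clock'])
E
python3 - <<'E'
from fit import *
show('w4.png',[25],crop=(250,0,1000,600))
shot('side','side4.png')
E
```

```text
clock: 5.38
tool_pos: [0.4722, 0.1162, 0.2005]
tcp_rot: [179.8, -0.7, 27.5]
ft_force: [-0.3, 1.5, -2.9]
width: 0.0138
beta 25 head px,py,pz range [-54.   1. -42.] [ 13.  33. -19.] origin [527. 145.  86.]
 stem at slot [-17.3  13.1   0. ]Traceback (most recent call last):
  File "<stdin>", line 2, in <module>
  File "fit.py", line 24, in show
    cv2.imwrite('pics/o_'+fn,im); print(o['tool_pos'].round(4),o['tcp_rot'].round(1),o['ft_force'].round(1),o['width'].round(4),o['clock'])
                                                                                                            ^^^^^^^^^^^^^^^^
AttributeError: 'float' object has no attribute 'round'
```

View pics/o_w4.png

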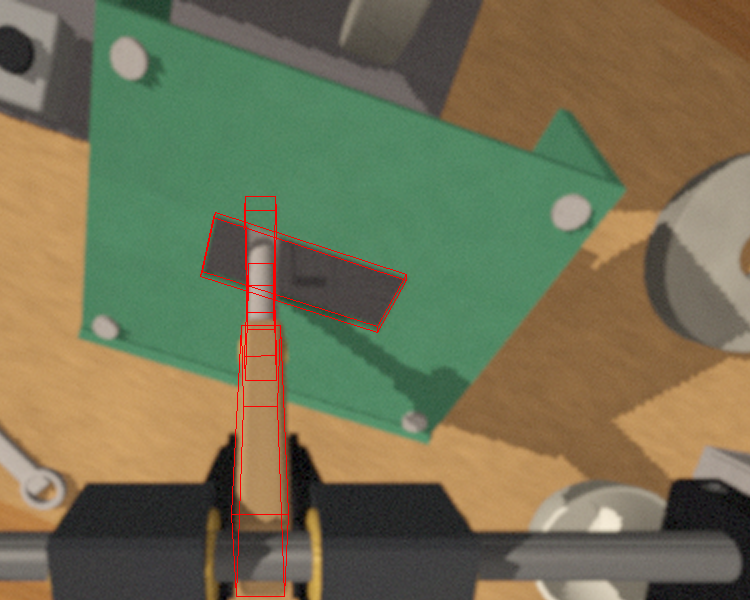

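```bash
sed -i "s/o\['width'\].round(4)/round(float(o['width']),4)/" fit.py; python3 - <<'E'
from fit import *
show('w5.png',[32],crop=(250,0,1000,600))
shot('side','side4.png')
E
```

```text
beta 32 head px,py,pz range [-37.   5. -42.] [ 28.  38. -20.] origin [541. 152.  94.]
 stem at slot [-5.  16.5  0. ]
[0.472  0.1161 0.2   ] [179.8  -0.7  27.5] [ 0.4  0.3 -2.7] 0.0138 5.4333
```

View pics/o_w5.png

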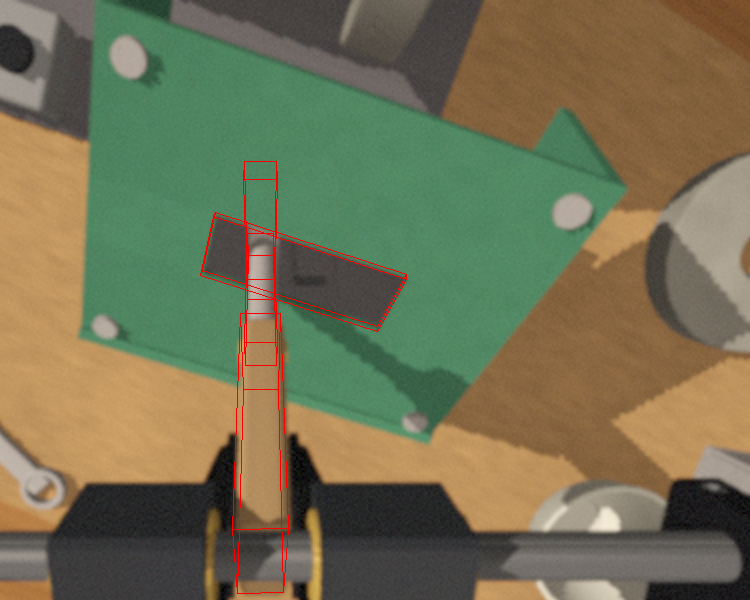

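```bash
python3 -m jog '[0.26,-0.05,0.08,0, 0.26,-0.05,0.08,0, 0.26,-0.05,0.08,0, 0.26,-0.05,0.08,0, 0,0,0,0]' 0 5; python3 - <<'E'
from fit import *
show('w6.png',[15,25],crop=(250,0,1000,600))
shot('side','side6.png')
E
```

```text
clock: 5.95
tool_pos: [0.4945, 0.1116, 0.2054]
tcp_rot: [179.9, -0.6, 27.5]
ft_force: [0.2, -0.7, -1.9]
width: 0.0141
beta 15 head px,py,pz range [-56. -15. -50.] [ 11.  18. -17.] origin [528. 129.  82.]
 stem at slot [-13.4  -0.9   0. ]
beta 25 head px,py,pz range [-33.  -8. -48.] [ 34.  25. -26.] origin [549. 140.  91.]
 stem at slot [4.1 3.9 0. ]
[0.4945 0.1116 0.2054] [179.9  -0.6  27.5] [ 0.2 -0.7 -1.9] 0.0141 5.95
```

View pics/o_w6.png

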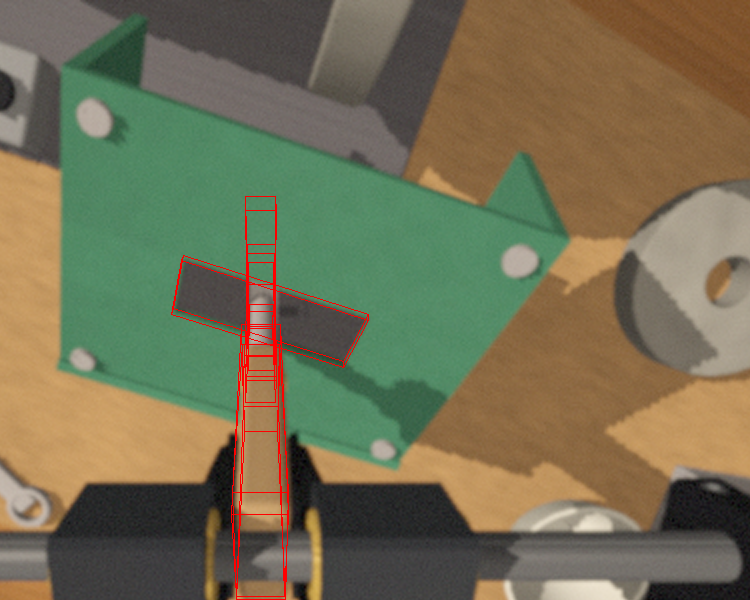

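```bash
python3 -m jog '[0.25,0.04,0.1,0, 0.25,0.04,0.1,0, 0.25,0.04,0.05,0, 0,0,0,0]' 0 5; python3 - <<'E'
from fit import *
show('w7.png',[15,22],crop=(250,0,1000,600))
p=shot('side','side7.png')
import cv2
cv2.imwrite('pics/side7z.png',cv2.resize(cv2.imread('pics/side7.png')[150:310,170:320],None,fx=4,fy=4,interpolation=cv2.INTER_CUBIC)[:600])
E
```

```text
clock: 6.38
tool_pos: [0.51, 0.1144, 0.2104]
tcp_rot: [179.9, -0.5, 27.5]
ft_force: [0.4, 0.0, -2.5]
width: 0.0143
beta 15 head px,py,pz range [-40. -15. -53.] [ 27.  18. -20.] origin [544. 132.  87.]
 stem at slot [ 3.7 -1.1  0. ]
beta 22 head px,py,pz range [-24. -10. -52.] [ 43.  23. -27.] origin [559. 140.  93.]
 stem at slot [15.7  2.1  0. ]
[0.51   0.1144 0.2104] [179.9  -0.5  27.5] [ 0.4  0.  -2.5] 0.0143 6.3833
```

View pics/o_w7.png

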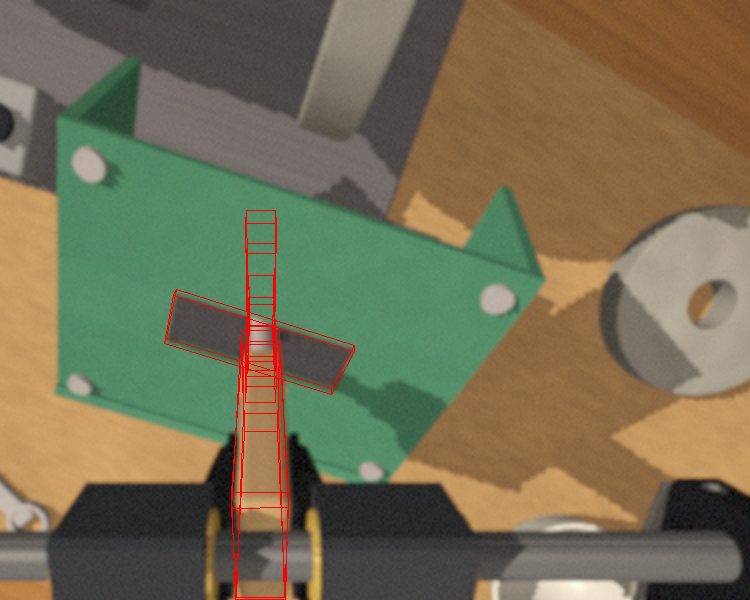

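View pics/side7z.png

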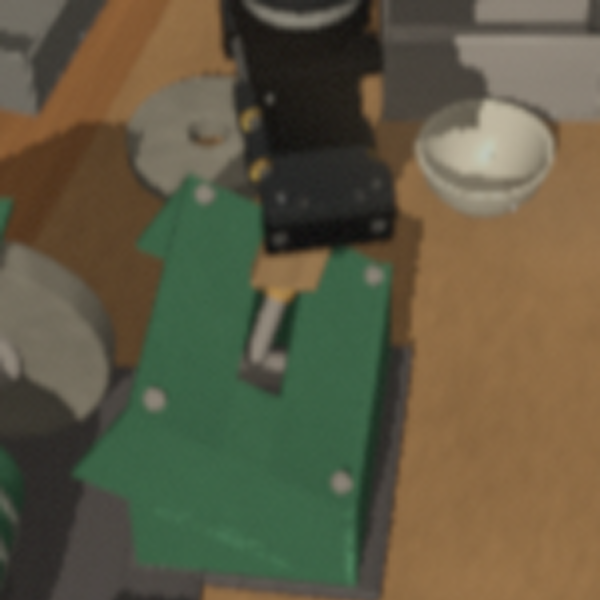

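```bash
python3 -m jog '[0.05,-0.05,0.15,0, 0.1,-0.12,0.1,0.9, 0.1,-0.12,0.1,0.9, 0.1,-0.12,0.05,0.9, 0.1,-0.12,0,0.8, 0,0,0,0]' 0 5; python3 - <<'E'
from fit import *
show('w8.png',[10,18],crop=(250,0,1000,600))
p=shot('side','side8.png')
cv2.imwrite('pics/side8z.png',cv2.resize(cv2.imread('pics/side8.png')[150:310,170:320],None,fx=4,fy=4,interpolation=cv2.INTER_CUBIC)[:600])
E
```

```text
clock: 6.98
tool_pos: [0.5175, 0.1033, 0.2184]
tcp_rot: [180.0, -0.4, 52.7]
ft_force: [-0.3, -0.3, -1.8]
width: 0.0139
beta 10 head px,py,pz range [-43. -32. -43.] [ 17.  23. -10.] origin [533. 124.  92.]
 stem at slot [-2.4 -8.3  0. ]
beta 18 head px,py,pz range [-30. -20. -42.] [ 32.  35. -17.] origin [545. 139.  97.]
 stem at slot [9.6 1.4 0. ]
[0.5175 0.1033 0.2184] [180.   -0.4  52.7] [-0.3 -0.3 -1.8] 0.0139 6.9833
```

View pics/o_w8.png

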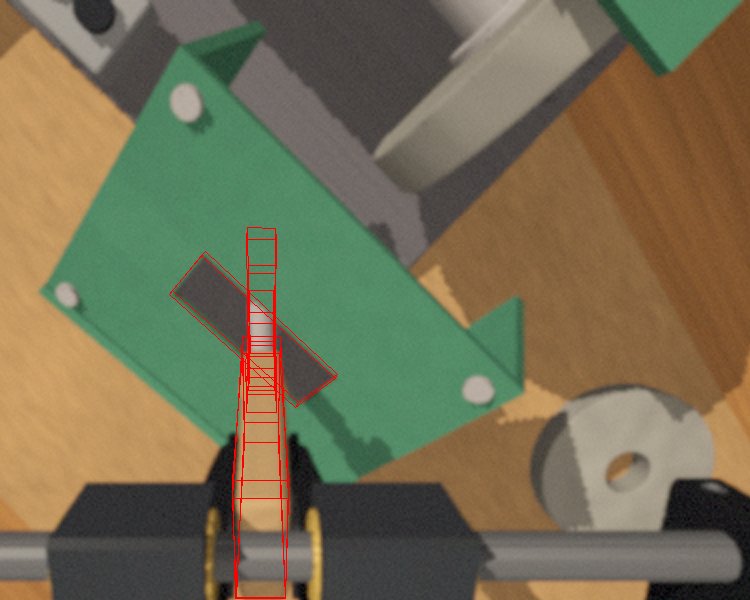

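View pics/side8z.png

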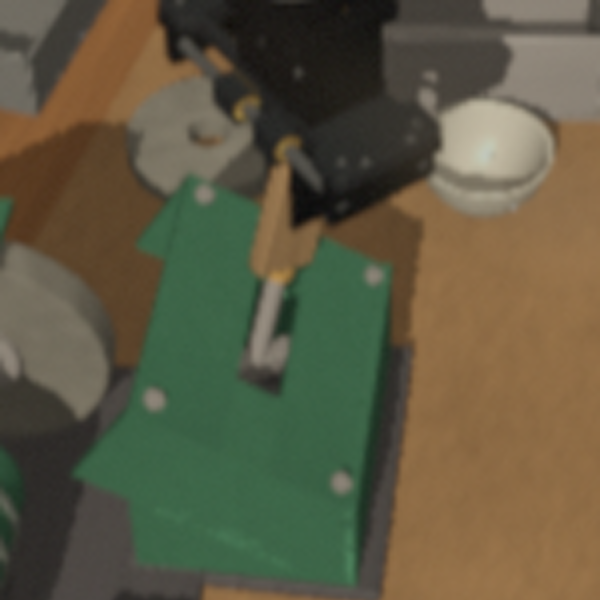

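```bash
python3 -m jog '[0.14,-0.09,0,0.85, 0.14,-0.09,0,0.85, 0.14,-0.09,0,0.85, 0.14,-0.09,0,0.8, 0,0,0,0]' 0 5; python3 - <<'E'
from fit import *
show('w9.png',[10,18],crop=(250,0,1000,600))
p=shot('side','side9.png')
cv2.imwrite('pics/side9z.png',cv2.resize(cv2.imread('pics/side9.png')[150:310,170:320],None,fx=4,fy=4,interpolation=cv2.INTER_CUBIC)[:600])
E
```

```text
clock: 7.5
tool_pos: [0.5278, 0.0968, 0.2183]
tcp_rot: [-180.0, -0.4, 76.0]
ft_force: [0.8, -1.0, -2.7]
width: 0.0137
beta 10 head px,py,pz range [-35. -40. -39.] [ 10.  26. -15.] origin [534. 121.  92.]
 stem at slot [  0.7 -12.2   0. ]
beta 18 head px,py,pz range [-28. -23. -40.] [ 21.  43. -14.] origin [539. 141.  97.]
 stem at slot [7.6 1.3 0. ]
[0.5278 0.0968 0.2183] [-180.    -0.4   76. ] [ 0.8 -1.  -2.7] 0.0137 7.5
```

View pics/o_w9.png

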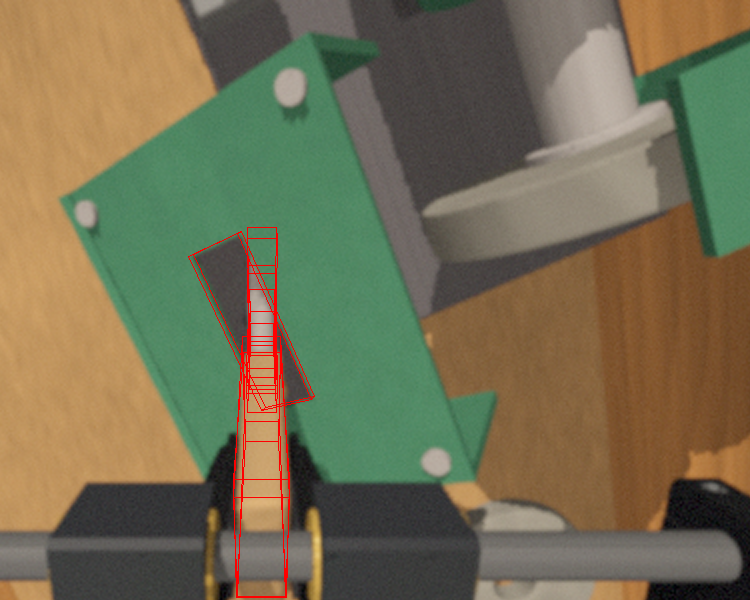

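View pics/side9z.png

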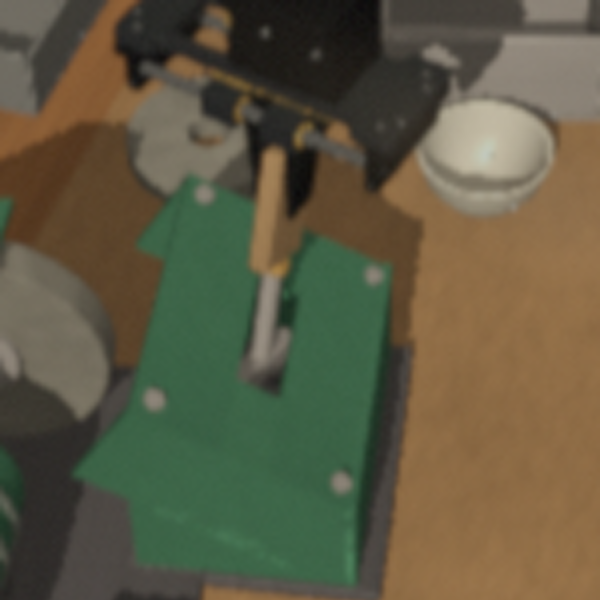

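```bash
python3 -m jog '[0.1,-0.01,0,0.9, 0.1,-0.01,0,0.9, 0.08,-0.01,0,0.9, 0.07,-0.01,0,0.9, 0.06,0,0,0.85, 0,0,0,0]' 0 5; python3 - <<'E'
from fit import *
show('w10.png',[12,18],crop=(250,0,1000,600))
p=shot('side','side10.png')
cv2.imwrite('pics/side10z.png',cv2.resize(cv2.imread('pics/side10.png')[150:310,170:320],None,fx=4,fy=4,interpolation=cv2.INTER_CUBIC)[:600])
E
```

```text
clock: 8.1
tool_pos: [0.5356, 0.0978, 0.2186]
tcp_rot: [179.9, -0.4, 106.7]
ft_force: [1.5, 0.7, -3.8]
width: 0.0147
beta 12 head px,py,pz range [-27. -92. -41.] [  6. -25. -13.] origin [544.  68.  94.]
 stem at slot [  3.9 -52.1   0. ]
beta 18 head px,py,pz range [ -25. -106.  -41.] [ 10. -39.  -7.] origin [549.  54.  98.]
 stem at slot [  5.5 -63.6   0. ]
[0.5356 0.0978 0.2186] [179.9  -0.4 106.7] [ 1.5  0.7 -3.8] 0.0147 8.1
```

View pics/o_w10.png

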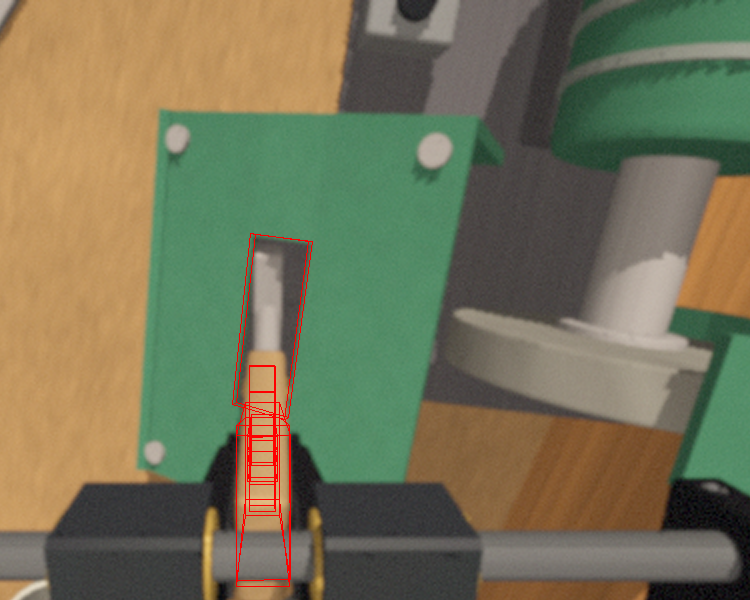

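View pics/side10z.png

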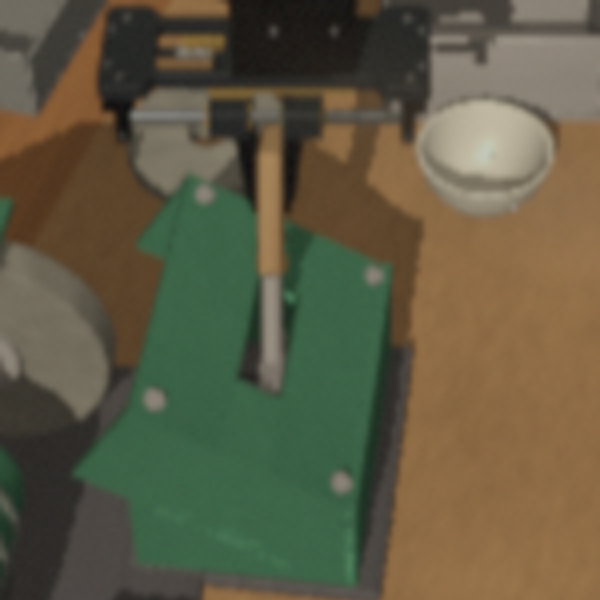

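```bash
sed -i "s/if h@g<-1e-9 and abs(h@g)>.3: h=-h; jaw=-jaw/yw=np.radians(o['tcp_rot'][2]); h=np.array([np.cos(yw),np.sin(yw),0])/" fit.py; python3 - <<'E'
from fit import *
show('w11.png',[20],crop=(250,0,1000,600))
E
```

```text
beta 20 head px,py,pz range [-28. -16. -39.] [-3. 51.  3.] origin [521. 146.  99.]
 stem at slot [-4.7  9.8  0. ]
[0.5353 0.0977 0.2186] [179.9  -0.4 106.5] [ 1.4  0.1 -2.6] 0.0147 8.2
```

View pics/o_w11.png

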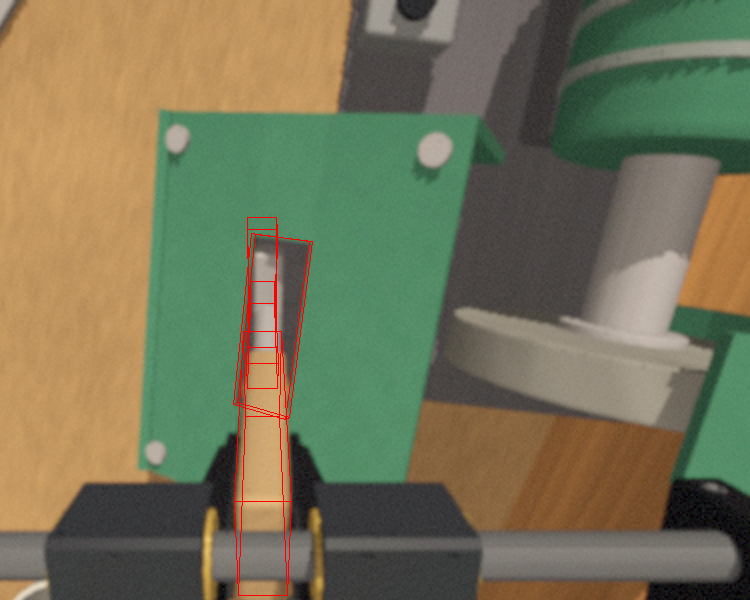

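```bash
python3 -m jog '[0.2,0.03,0,0, 0.1,-0.05,0.25,0, 0.02,-0.06,0.25,0, 0.02,-0.06,0.25,0, 0,0,0,0]' 0 6; python3 - <<'E'
from fit import *
show('w12.png',[13],crop=(250,0,1000,600))
p=shot('side','side12.png')
cv2.imwrite('pics/side12z.png',cv2.resize(cv2.imread('pics/side12.png')[150:310,170:320],None,fx=4,fy=4,interpolation=cv2.INTER_CUBIC)[:600])
E
```

```text
clock: 8.67
tool_pos: [0.5415, 0.0943, 0.2347]
tcp_rot: [-179.9, -0.4, 106.2]
ft_force: [0.2, 1.1, -1.3]
width: 0.014
beta 13 head px,py,pz range [-14. -37. -30.] [ 7. 30.  6.] origin [532. 126. 110.]
 stem at slot [ 3.5 -6.3  0. ]
[0.5415 0.0943 0.2347] [-179.9   -0.4  106.2] [ 0.2  1.1 -1.3] 0.014 8.6667
```

View pics/o_w12.png

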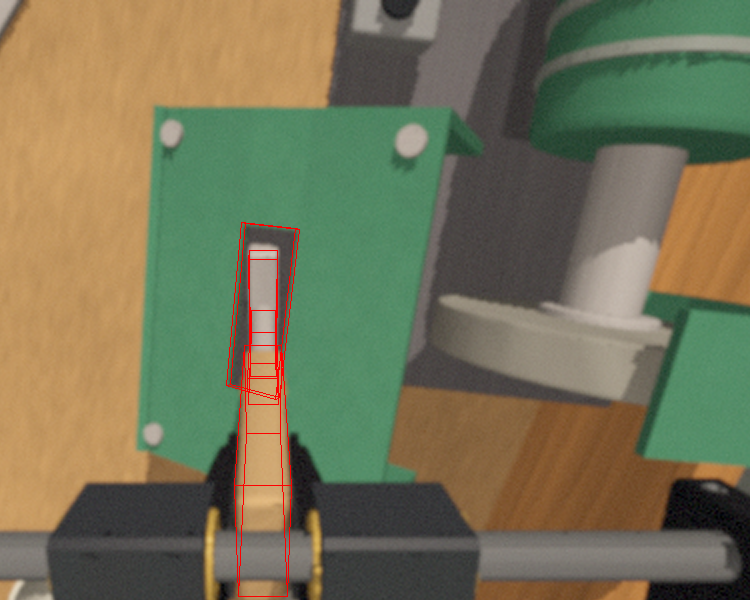

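View pics/side12z.png

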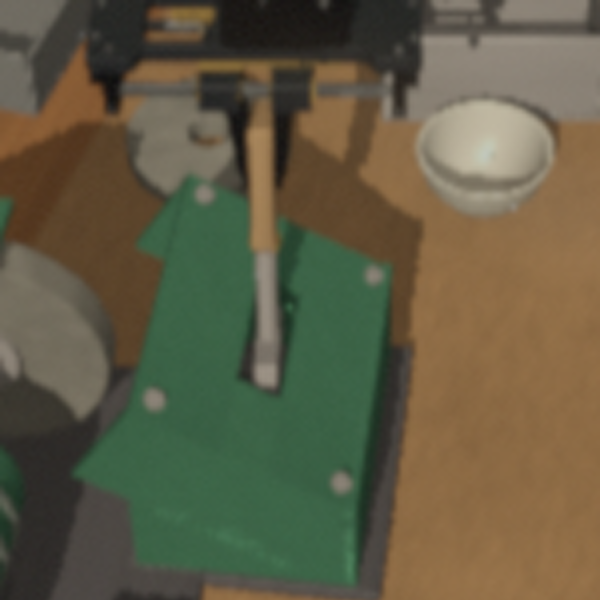

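```bash
python3 -m jog '[-0.08,0.04,0.25,0, -0.08,0.04,0.25,0, -0.1,0.02,0.4,0, -0.12,0,0.4,0, 0,0,0,0]' 0 7; python3 - <<'E'
from fit import *
show('w13.png',[13],crop=(250,0,1000,600))
p=shot('side','side13.png')
cv2.imwrite('pics/side13z.png',cv2.resize(cv2.imread('pics/side13.png')[150:310,170:320],None,fx=4,fy=4,interpolation=cv2.INTER_CUBIC)[:600])
E
```

```text
clock: 9.18
tool_pos: [0.5318, 0.0966, 0.2614]
tcp_rot: [-179.7, -0.4, 106.2]
ft_force: [-0.1, 0.3, -2.6]
width: 0.014
beta 13 head px,py,pz range [ -9. -33.  -2.] [13. 34. 34.] origin [523. 128. 137.]
 stem at slot [-8.  5.  0.]
[0.5318 0.0966 0.2614] [-179.7   -0.4  106.2] [-0.1  0.3 -2.6] 0.014 9.1833
```

View pics/o_w13.png

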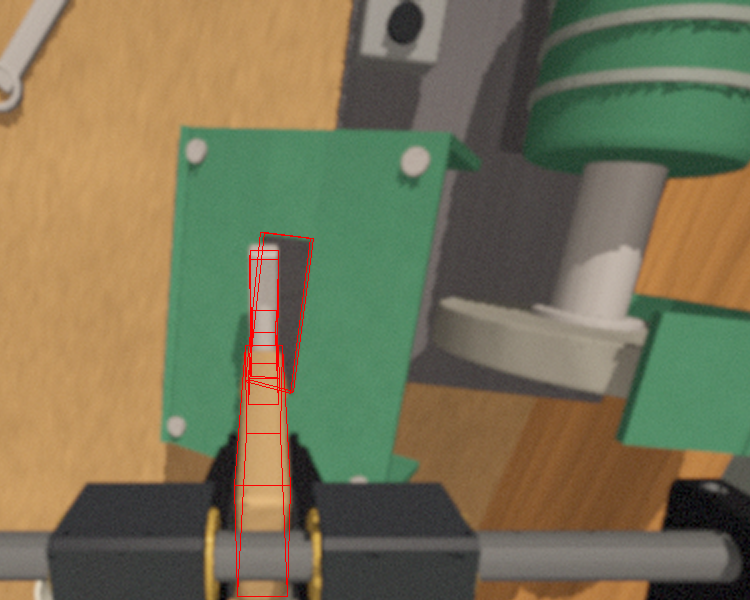

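View pics/side13z.png

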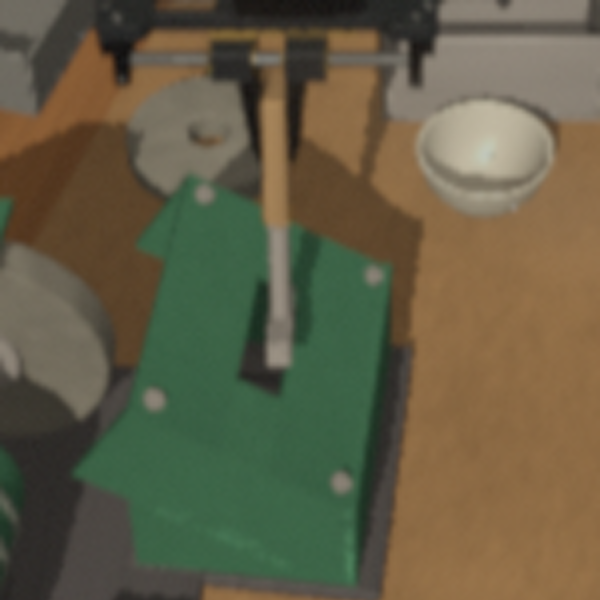

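```bash
python3 -m jog '[-0.1,0,0.5,0, -0.1,0,0.7,0, -0.1,0,0.8,0, 0,-0.2,0.4,0, 0,-0.4,0,0, 0,-0.6,0,0, 0,-0.7,0,0, 0,-0.8,0,0, 0,-0.8,0,0, 0,-0.8,0,0, 0,-0.8,0,0, 0,-0.8,0,0, 0,-0.8,0,0, 0,-0.8,0,0, 0,-0.8,0,0, 0,-0.8,0,0, 0,-0.8,0,0]' 0 10
```

```text
clock: 10.7
tool_pos: [0.5192, -0.1209, 0.3058]
tcp_rot: [-179.0, -0.5, 106.1]
ft_force: [-0.3, -0.7, -1.2]
width: 0.0139
```

```bash
python3 -m jog '[-0.12,-0.85,0,0, -0.12,-0.85,0,0, -0.12,-0.85,0,0, -0.12,-0.85,0,0, -0.12,-0.85,0,0, -0.12,-0.85,0,0, -0.12,-0.85,0,0, -0.12,-0.8,0,0.05, -0.12,-0.7,0,0.1, -0.1,-0.5,0,0.1, 0,-0.2,0,0, 0,0,0,0]' 0 10; python3 - <<'E'
from fit import *
show('w14.png',[13],crop=(250,0,1000,600))
p=shot('side','side14.png')
cv2.imwrite('pics/side14z.png',cv2.resize(cv2.imread('pics/side14.png')[80:230,200:400],None,fx=4,fy=4,interpolation=cv2.INTER_CUBIC)[:600])
E
```

```text
clock: 11.7
tool_pos: [0.483, -0.307, 0.2951]
tcp_rot: [-178.3, -0.9, 107.0]
ft_force: [0.5, -0.2, -3.4]
width: 0.0136
beta 13 head px,py,pz range [ -94. -422.   86.] [ -73. -355.  122.] origin [ 474. -275.  171.]
 stem at slot [-147.9 -360.3    0. ]
[ 0.483  -0.307   0.2951] [-178.3   -0.9  107. ] [ 0.5 -0.2 -3.4] 0.0136 11.7
```

View pics/o_w14.png

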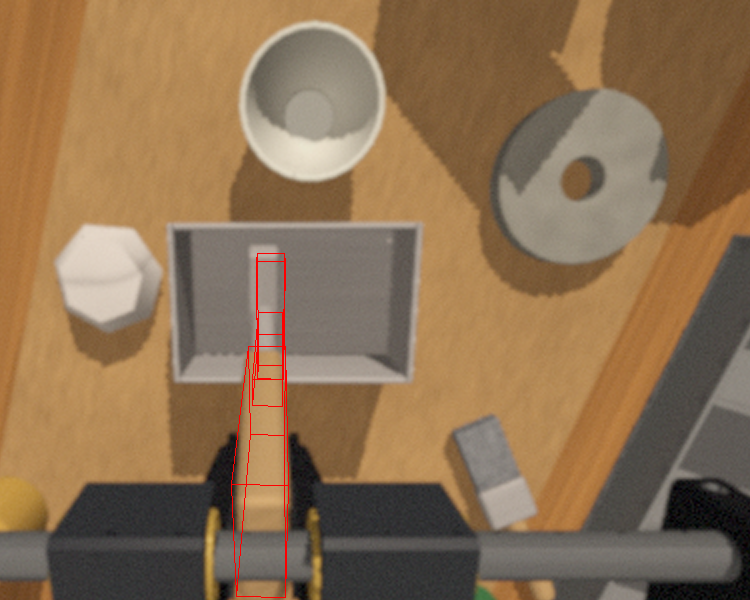

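View pics/side14z.png

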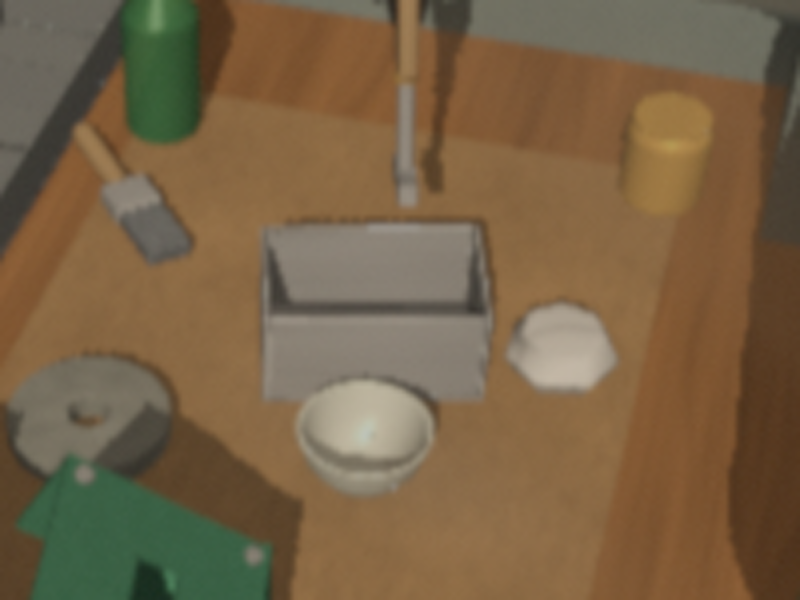

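```bash
python3 -m jog '[0.3,0.05,-0.3,0, 0.25,0.05,-0.6,0, 0,0,-0.9,0, 0,0,-0.9,0, 0,0,-0.9,0, 0,0,-0.9,0, 0,0,-0.9,0, 0,0,-0.8,0, 0,0,-0.3,0]' 0 10; python3 - <<'E'
from fit import *
show('w15.png',[13],crop=(250,0,1000,600))
p=shot('side','side15.png')
cv2.imwrite('pics/side15z.png',cv2.resize(cv2.imread('pics/side15.png')[80:230,200:400],None,fx=4,fy=4,interpolation=cv2.INTER_CUBIC)[:600])
E
```

```text
clock: 12.55
tool_pos: [0.4994, -0.296, 0.1553]
tcp_rot: [-178.5, -0.9, 107.6]
ft_force: [0.0, 0.7, -3.6]
width: 0.0136
beta 13 head px,py,pz range [-148. -414.  -44.] [-128. -347.   -7.] origin [ 490. -265.   31.]
 stem at slot [-122.5 -387.3    0. ]
[ 0.4994 -0.296   0.1553] [-178.5   -0.9  107.6] [ 0.   0.7 -3.6] 0.0136 12.55
```

View pics/o_w15.png

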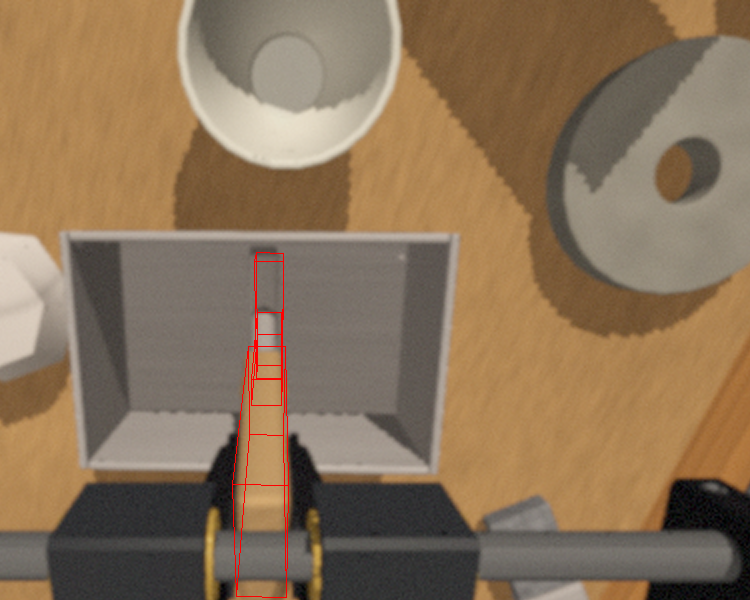

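View pics/side15z.png

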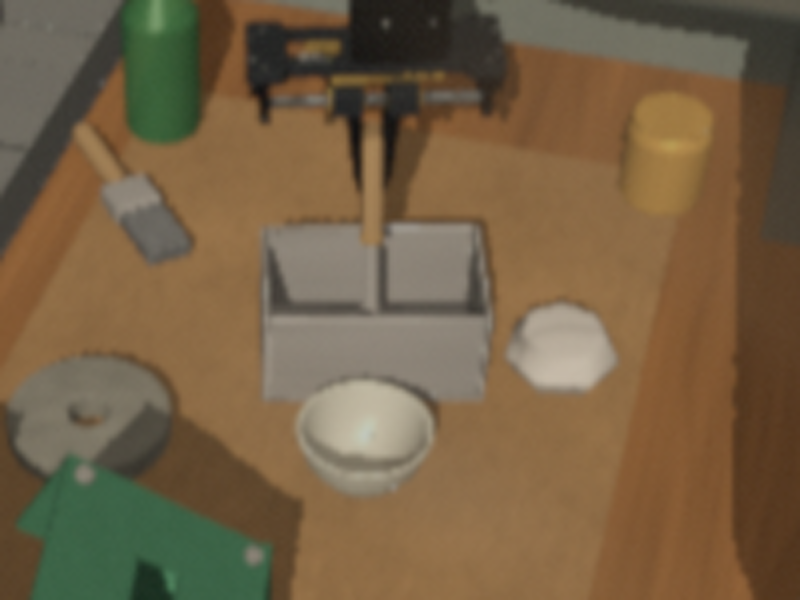

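```bash
python3 -m jog '[0,0,-0.35,0, 0,0,-0.3,0, -0.06,0.2,0,0, -0.06,0.2,0,0, -0.09,0.3,0,0, -0.09,0.3,0,0, -0.09,0.3,0,0]' 0 5; python3 - <<'E'
from fit import *
show('w16.png',[8],crop=(250,0,1000,600))
p=shot('side','side16.png')
cv2.imwrite('pics/side16z.png',cv2.resize(cv2.imread('pics/side16.png')[80:230,200:400],None,fx=4,fy=4,interpolation=cv2.INTER_CUBIC)[:600])
E
```

```text
clock: 13.23
tool_pos: [0.4948, -0.2704, 0.1481]
tcp_rot: [-178.9, -0.4, 107.6]
ft_force: [-0.0, 0.2, -2.0]
width: 0.014
beta 8 head px,py,pz range [-153. -399.  -51.] [-130. -333.  -18.] origin [ 489. -251.   21.]
 stem at slot [-121.1 -371.6    0. ]
[ 0.4948 -0.2704  0.1481] [-178.9   -0.4  107.6] [-0.   0.2 -2. ] 0.014 13.2333
```

View pics/o_w16.png

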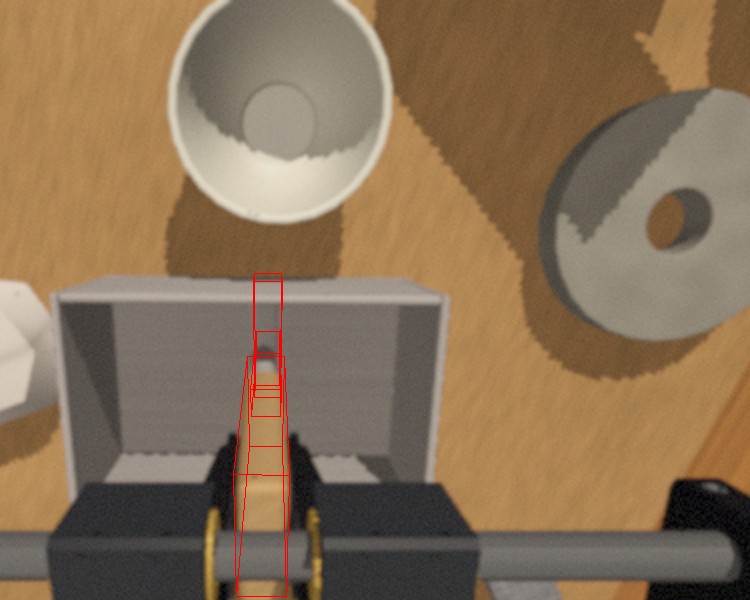

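View pics/side16z.png

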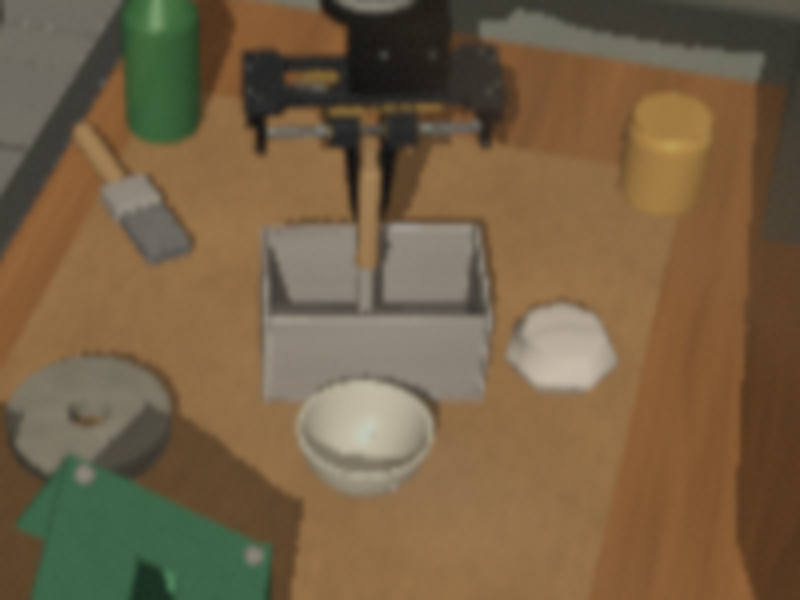

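```bash
python3 - <<'E'
from fit import *
show('w17.png',[1],crop=(250,0,1000,600))
p=shot('scene','sc17.png')
cv2.imwrite('pics/sc17z.png',cv2.resize(cv2.imread('pics/sc17.png')[100:250,130:330],None,fx=4,fy=4,interpolation=cv2.INTER_CUBIC)[:600])
E
```

```text
beta 1 head px,py,pz range [-154. -415.  -50.] [-127. -349.  -24.] origin [ 494. -267.   20.]
 stem at slot [-119.3 -383.     0. ]
[ 0.4946 -0.2698  0.148 ] [-178.9   -0.4  107.7] [-0.6 -0.  -2.9] 0.014 13.3333
```

View pics/o_w17.png

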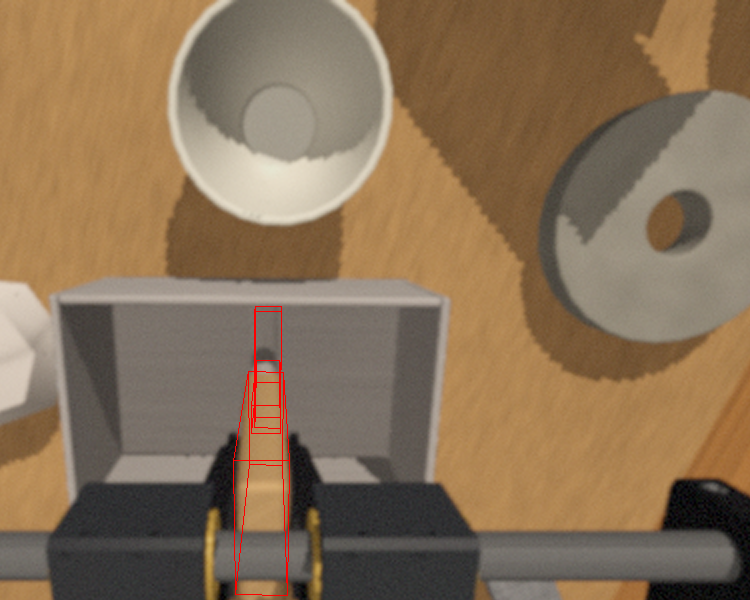

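View pics/sc17z.png

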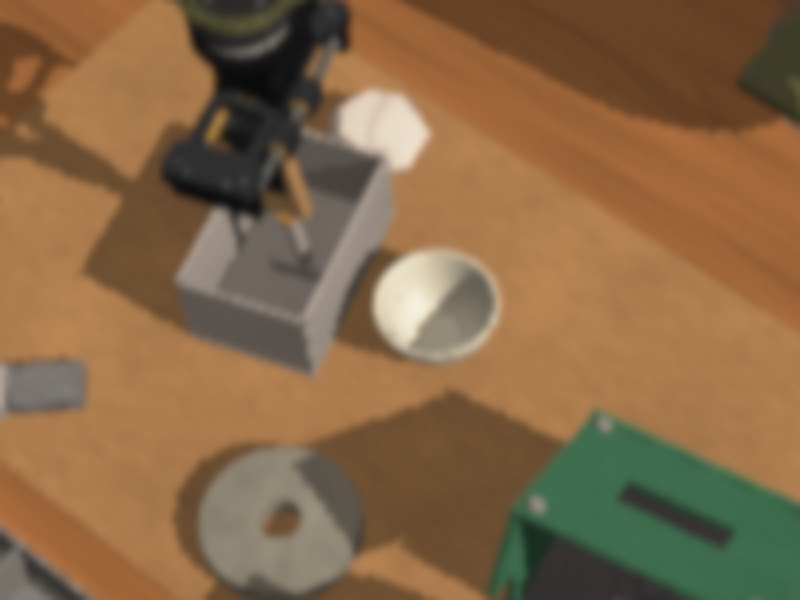

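```bash
python3 -m jog '[0.02,-0.1,-0.2,0, 0.02,-0.05,-0.2,0, 0,0,-0.15,0, 0,0,-0.1,0]' 0 5; python3 -m jog '[0,0,-0.1,0, 0,0,-0.1,0]' 0 5
```

```text
clock: 13.77
tool_pos: [0.4958, -0.2742, 0.1339]
tcp_rot: [-178.9, -0.4, 107.6]
ft_force: [-0.9, 2.2, 5.9]
width: 0.0141
clock: 13.93
tool_pos: [0.497, -0.2755, 0.1327]
tcp_rot: [-178.9, -0.2, 107.6]
ft_force: [-1.8, 0.9, 7.5]
width: 0.0142
```

```bash
python3 -m jog '[0,0,0,0, 0,0,-0.02,0]' 0 4; python3 - <<'E'
from fit import *
show('w18.png',[0],ds=.149,crop=(250,0,1000,600))
p=shot('scene','sc18.png')
cv2.imwrite('pics/sc18z.png',cv2.resize(cv2.imread('pics/sc18.png')[100:250,130:330],None,fx=4,fy=4,interpolation=cv2.INTER_CUBIC)[:600])
p=shot('side','side18.png')
cv2.imwrite('pics/side18z.png',cv2.resize(cv2.imread('pics/side18.png')[80:230,200:400],None,fx=4,fy=4,interpolation=cv2.INTER_CUBIC)[:600])
E
```

```text
clock: 14.1
tool_pos: [0.4975, -0.2761, 0.133]
tcp_rot: [-179.0, -0.2, 107.6]
ft_force: [0.3, -0.4, -2.5]
width: 0.0137
beta 0 head px,py,pz range [-161. -424.  -65.] [-134. -359.  -40.] origin [ 498. -276.    3.]
 stem at slot [-117.2 -391.3    0. ]
[ 0.4975 -0.2761  0.133 ] [-179.    -0.2  107.6] [ 0.3 -0.4 -2.5] 0.0137 14.1
```

View pics/o_w18.png

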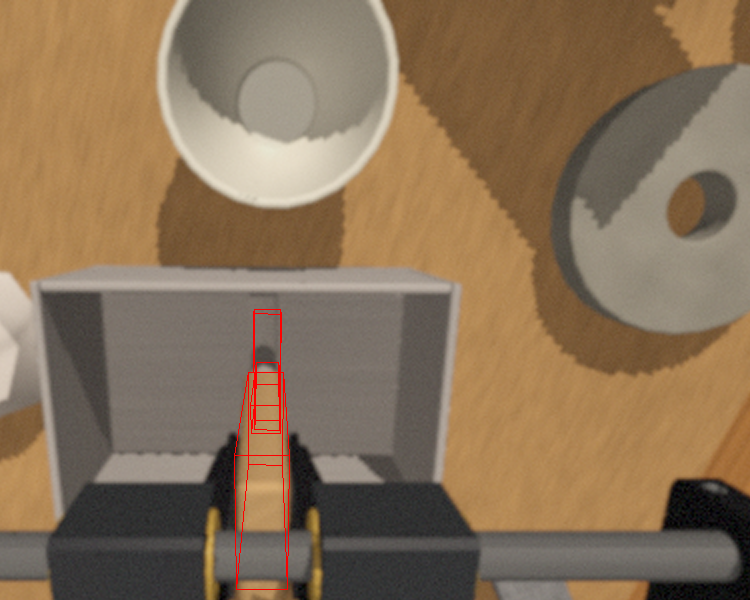

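View pics/sc18z.png

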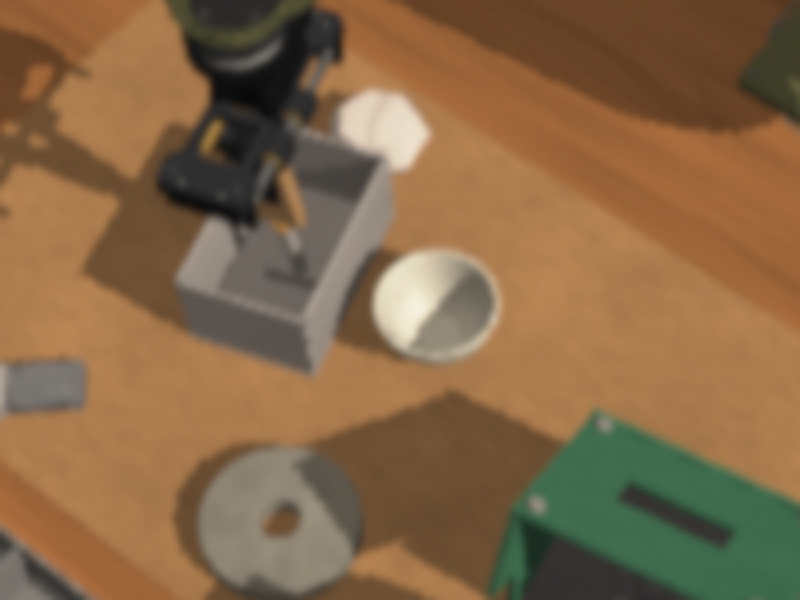

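View pics/side18z.png

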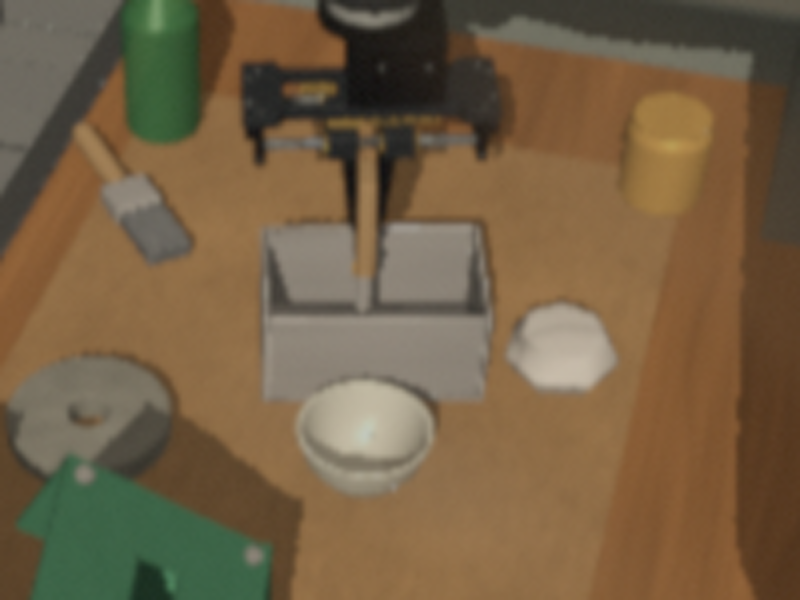

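```bash
python3 -m jog '[-0.02,0.02,-0.12,0, -0.02,0.02,-0.1,0]' 0 4; python3 -m jog '[0,0,-0.05,0, 0,0,-0.03,0, 0,0,0,0, 0,0,0,0, 0,0,0,0, 0,0,0,0, 0,0,0,0, 0,0,0,0]' 0.6 10;  python3 - <<'E'
from fit import *
show('w19.png',[0],ds=.149,crop=(250,0,1000,600))
p=shot('side','side19.png')
cv2.imwrite('pics/side19z.png',cv2.resize(cv2.imread('pics/side19.png')[80:230,200:400],None,fx=4,fy=4,interpolation=cv2.INTER_CUBIC)[:600])
E
```

```text
clock: 14.42
tool_pos: [0.4976, -0.2761, 0.1309]
tcp_rot: [-179.1, -0.0, 107.6]
ft_force: [-1.9, 0.6, 5.6]
width: 0.0141
clock: 15.08
tool_pos: [0.4974, -0.2758, 0.1282]
tcp_rot: [-179.1, -0.1, 107.6]
ft_force: [-0.0, -0.3, -0.0]
width: 0.0559
beta 0 head px,py,pz range [-164. -424.  -69.] [-136. -358.  -44.] origin [ 498. -276.   -2.]
 stem at slot [-117.3 -390.9    0. ]
[ 0.4974 -0.2758  0.1282] [-1.791e+02 -1.000e-01  1.076e+02] [-0.  -0.3 -0. ] 0.0559 15.0833
```

View pics/o_w19.png

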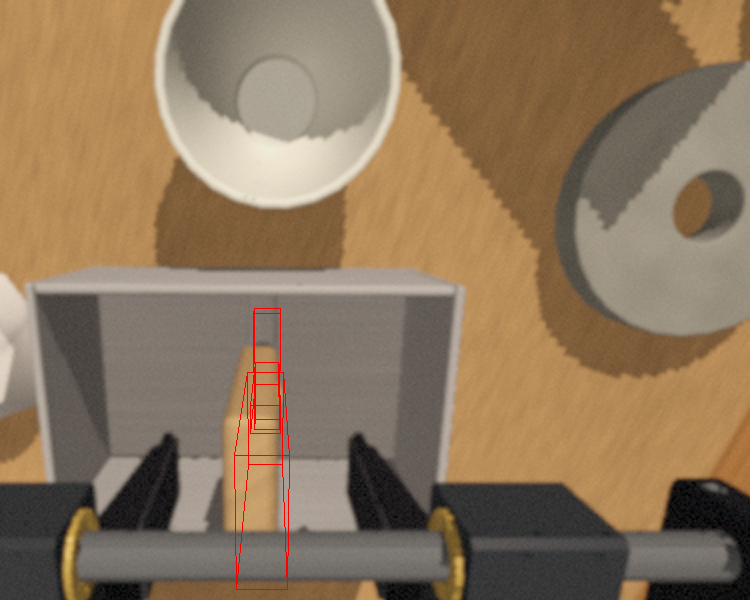

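View pics/side19z.png

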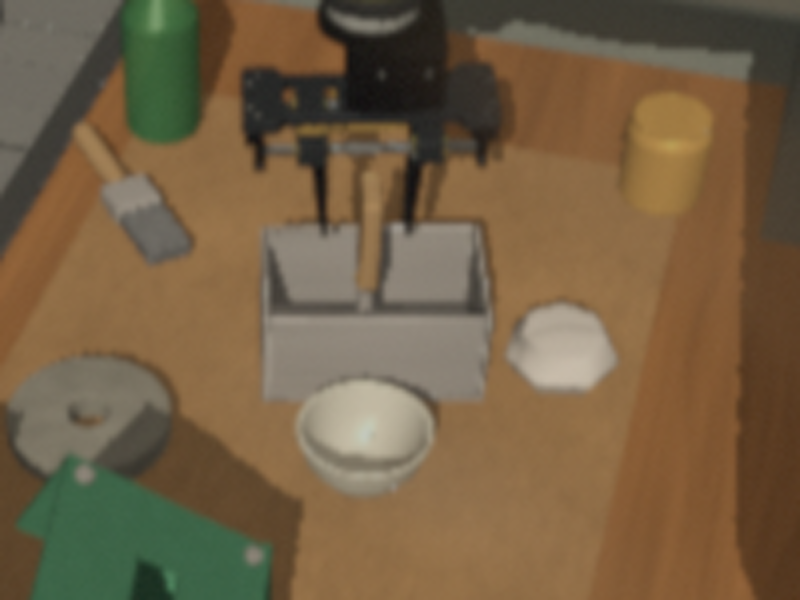

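```bash
python3 -m jog '[0,0,0,0, 0,0,0,0, 0,0,0,0, 0,0,0,0, 0,0,0,0]' 0.9 10;  python3 - <<'E'
from fit import *
show('w20.png',[0],ds=.149,crop=(250,0,1000,600))
p=shot('side','side20.png')
cv2.imwrite('pics/side20z.png',cv2.resize(cv2.imread('pics/side20.png')[80:230,200:400],None,fx=4,fy=4,interpolation=cv2.INTER_CUBIC)[:600])
E
```

```text
clock: 15.6
tool_pos: [0.4974, -0.2758, 0.1284]
tcp_rot: [-179.1, -0.1, 107.6]
ft_force: [0.5, 0.1, -0.8]
width: 0.0833
beta 0 head px,py,pz range [-163. -424.  -69.] [-136. -358.  -44.] origin [ 498. -276.   -2.]
 stem at slot [-117.2 -391.     0. ]
[ 0.4974 -0.2758  0.1284] [-1.791e+02 -1.000e-01  1.076e+02] [ 0.5  0.1 -0.8] 0.0833 15.6
```

View pics/o_w20.png

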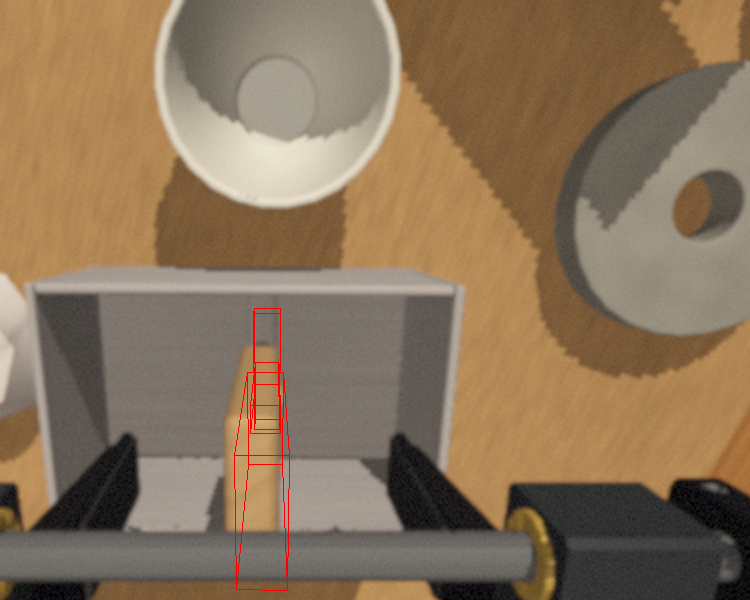

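View pics/side20z.png

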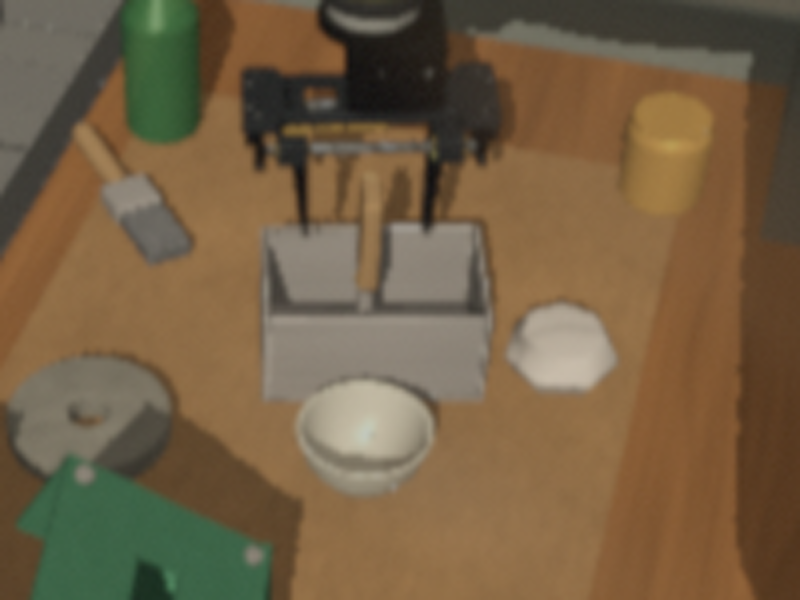

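```bash
python3 -m jog '[0,0,0.3,0, 0,0,0.5,0, 0,0,0.7,0, 0,0,0.8,0, 0,0,0.8,0, 0,0,0.8,0, 0,0,0.8,0, 0,-0.2,0.6,0, 0,-0.3,0.3,0, 0,0,0,0]' 1 10;  python3 - <<'E'
from fit import *
show('w21.png',[],crop=(150,150,950,750))
for c,b in (('side',(80,230,200,400)),('scene',(100,250,130,330))):
    p=shot(c,c+'21.png')
    cv2.imwrite(f'pics/{c}21z.png',cv2.resize(cv2.imread(f'pics/{c}21.png')[b[0]:b[1],b[2]:b[3]],None,fx=4,fy=4,interpolation=cv2.INTER_CUBIC)[:600])
E
```

```text
clock: 16.53
tool_pos: [0.4971, -0.2863, 0.2526]
tcp_rot: [-179.2, 0.1, 107.6]
ft_force: [0.6, 0.3, -0.8]
width: 0.0952
[ 0.4971 -0.2863  0.2526] [-1.792e+02  1.000e-01  1.076e+02] [ 0.6  0.3 -0.8] 0.0952 16.5333
```

View pics/o_w21.png

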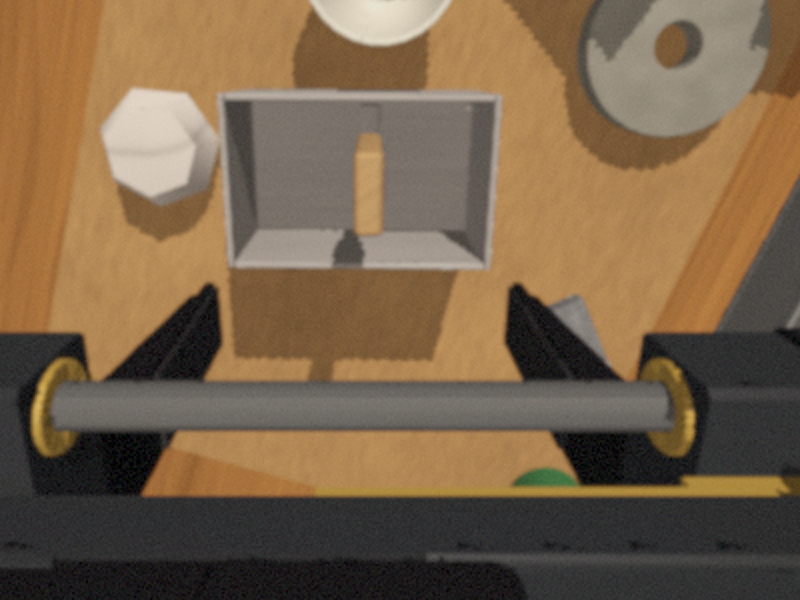

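View pics/side21z.png

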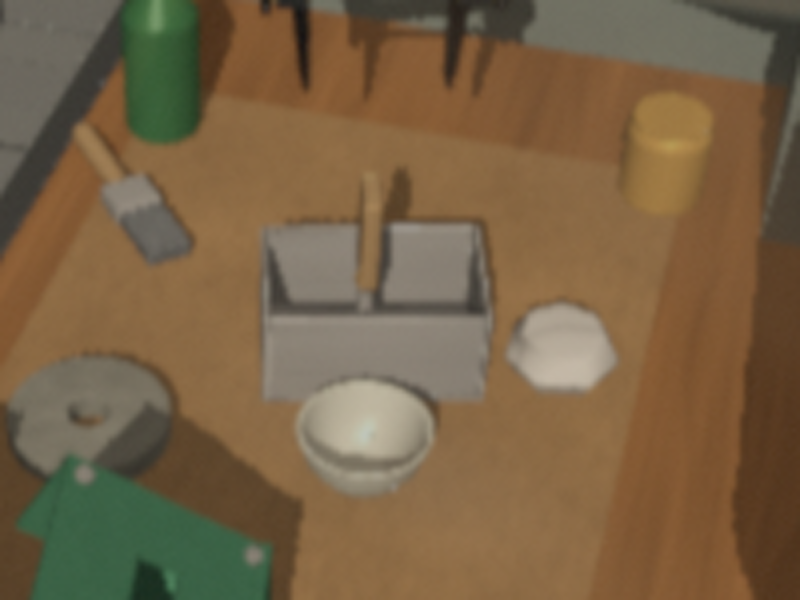

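View pics/scene21z.png

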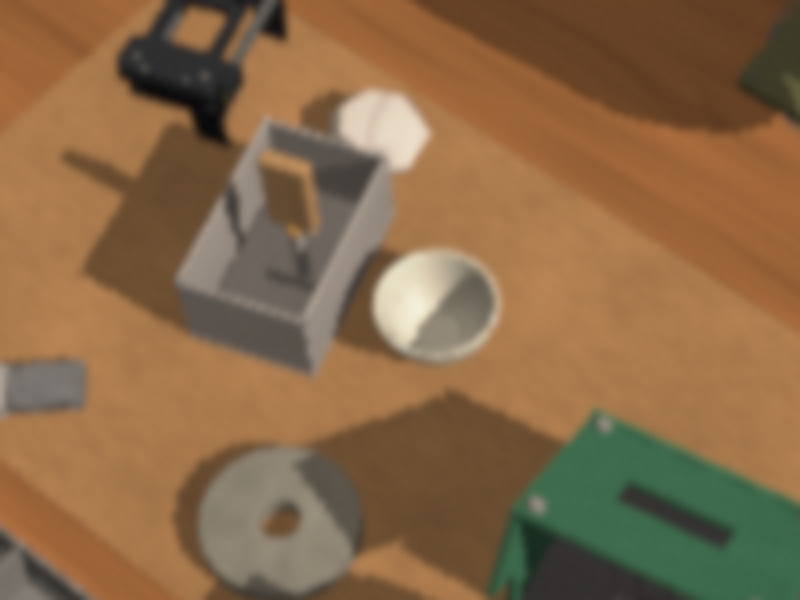

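The last pictures show the dresser standing upright by itself in the caddy. The bowl, stone and spare wheel are where they were, and the gripper is open and well clear.

```bash
python3 -c "
from workcell import manip
print(manip.close_job())"
```

```text
the job is handed in; nothing more can be done
None
```

The dresser is out of the guard and standing head-down in the steel caddy, and I handed the job in at about 16.5 s.

**What I did**
- I gripped the handle across its 14 mm thickness and lifted the head clear of the cradle.
- I tipped the dresser nearly upright against the slot's upper edge, turned it about 79° until the head lined up with the slot, and drew it out.
- I lowered it into the caddy and straightened it there. I pressed the head on to the floor (about 8 N change in wrist force), then opened the gripper and backed straight up.

**Last checks**
- Before and after I withdrew the gripper, all the pictures showed the dresser standing free and upright inside the caddy and not moving.
- The bowl, the spare wheel and the stone looked unmoved in the last side and scene pictures. I did not re-check the wrench; the gripper never went near it.
- Wrist force readings stayed below about 8 N, and the gripper ended open, well clear of everything.

**What disagreed**
- Rows with no motion let the arm drift a few millimetres, which lifted the head about 2 mm off the floor. I pressed it down again before letting go.
- By the end the tool was tilted about 1°.
- In the picture just after opening, the dresser sat a few millimetres to one side of where my model put it. It was standing steadily there.

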